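# Cross-stack washed pans in the drying stand

## Robot

A 7-joint arm with a two-finger parallel gripper is mounted at the origin on a cart in front of the work surface, level with it; the furniture and walls round the work are solid. World frame = base frame: x ahead of the robot, y to its left, z up, the work surface at z = 0. Lengths are in m, angles in rad, forces in N, time in s.
With the tool pointing down it reaches from about 0.425 to 0.925 m from the base axis. Payload 6.8 kg.
Tool frame: the origin (TCP) lies at the very end of the fingers, on their centre line; the grasp point (between the pads) lies 19 mm behind it; z points along the fingers, y is the direction in which the jaws open and shut (so a half turn about z gives the same grasp; the last joint's range is limited). The gripper opens to 88 mm and grips with 3 to 60 N. Pads are 20 mm wide; open, the fingers measure 115 mm over their backs; the gripper's body (75 mm by 178 mm) begins 61 mm behind the grasp point.
Start: joints at [1.071, 0.477, 0.022, 1.555, -0.011, 1.109, -0.083], TCP at [0.258, -0.624, 0.223] pointing down, gripper open.
Joint ranges: [-2.96, 2.96], [-0.34, 2.1], [-1.41, 1.46], [0.24, 2.44], [-1.37, 4.51], [0.17, 1.92], [-2.96, 2.96]. Speed limits (rad/s): [2.39, 2.39, 3.14, 3.14, 3.14, 3.14, 3.14].

## Interface

Orientations are given as a unit quaternion [x, y, z, w].
In Python, from plant import r, imaging gives the robot as it stands.
- The arm moves only by the shell command python3 -m inch 'ROWS' [FORCE]. ROWS is a JSON object of lists of equal length, an entry for each row: "translation": the shift along the tool's x, y, z in cm, a list of three; "turn": the turn, a rotation vector about the tool's x, y, z in degrees, a list of three; "claw": the closure, from 0 (fully open) to 1 (shut). In form: {"translation": [[x, y, z], ...], "turn": [[wx, wy, wz], ...], "claw": [claw, ...]}. A call has 1 to 12 rows; each row shifts and turns the commanded pose from where the row before left it, along the tool's axes as they then stand; what a row does not reach is not made up. A row lasts 1/10 s, in which the tool goes at most 50 mm and 8.59 degrees, less where a joint would pass 70% of its speed; a pose out of reach is approached as far as the arm can. A call with a gripper value outside its range is refused whole. The fingers move at their own pace and stop on an object; FORCE is the grip in N (left out, the last holds). Time passes only in rows, so rows that do not move let the fingers close. It gives the time, the measured TCP pose, the force and the opening at its end, in the units of the state.
- r.get_obs(): the state, without advancing time (a new reading comes with each control period).
- imaging.read_camera(name): name is "scene" or "top" or "wrist"; returns a dict with "color" (420x560x3 uint8, red, green, blue), "fx", "fy", "cx", "cy" (pixels), "pose" (4x4, takes a point from camera to world coordinates). Camera axes: x right, y down, z forward; pixel columns grow to the right and rows downward; lengths in m; the calibration is good to about 2 mm. A picture is of the moment at which its call begins. There is no depth.
- r.sign_off(): hands the job in, once; it reports no verdict.
The state is a dict: "time": time; "joint_positions": joint angles; "dq": joint speeds; "tau": joint torques, N m; "ee_pos": TCP position; "tcp_rot": TCP orientation; "force": force on the tool from outside, world axes, zero at the start; "moment": the same for the moment, N m; "finger_gap": finger opening in m.
Only numpy, scipy, OpenCV 4.12 (cv2) and the standard library are available. Lean on these libraries where they do the work, as an engineer would, in place of code of your own. Each camera call takes 0.05 s, during which the arm holds its last target.

## Task

Stack the washed steel pans to air-dry in the drying stand, each a quarter turn from the one below so that it rests level across its lips. First set the pan that stands loose on the worktop crosswise and centred on the pan already in the stand, and let go of it; then take the pan out of the wash carrier and set it on top, lengthwise between the two end guards like the bottom pan. Set the pans down, do not drop them, and leave the bottom pan, the shaker, the squeeze bottle and the timer where they are.

Things in the scene. Friction and masses are not known exactly. Their poses are not given: they have to be found in the camera images.
- stand: fixed steel drying stand: base 5 mm thick, two end guards 120 mm wide, 224 mm high, inner faces at x +-73 mm, y sides open. Origin under the base's centre, x from guard to guard. Finger room: pan lengthwise: 7 mm from end lip to guard, long sides free; pan crosswise: 19 mm, ends free. Stacked on each other's lips, pan undersides lie 5, 75, 145 mm above the worktop
- carrier: fixed grey wash carrier: one lane 140 mm long (x), floor 5 mm thick, two side walls 92 mm high, inner faces at y +-58 mm, both x ends open. Origin under its centre. Its pan stands lengthwise in it: 4 mm from each long lip to the side wall (no room for a finger), short ends free; the pan comes out straight up
- base_pan: bottom pan, stands lengthwise in the drying stand. All pans alike: plain steel troughs, 132 (x) x 108 (y) x 70 mm, 0.2 to 0.35 kg; origin at the centre of the underside, z up. Lip 4 mm thick, out to x +-66, y +-54; walls 2 mm, outer faces at x +-56, y +-46: pinched from above, lip and wall are 12 mm thick at the short ends, 10 mm at the long sides. Foot 100 x 76
- loose_pan: the pan that stands alone on the worktop, of the same shape, size and axes as base_pan; it goes crosswise on the bottom pan
- carrier_pan: the pan that stands in the wash carrier, of the same shape, size and axes as base_pan; it goes on top, lengthwise between the guards
- shaker: bystander: steel shaker with a screw cap, 69 x 68 x 96 mm, origin at the centre of its underside
- squeeze: bystander: brown squeeze bottle, 44 x 44 x 172 mm, origin at the centre of its underside
- timer: bystander: kitchen timer, 62 x 62 x 54 mm, origin at the centre of its underside
Mind the look-alikes: they are no part of the job. Leave any green look-alike of the carrier_pan alone.

How it is judged:
On the way:
1. the loose pan rests crosswise and level on the bottom pan in the stand, let go (x of loose_pan in the frame of stand between -0.02 and 0.02 m and y of loose_pan in the frame of stand between -0.015 and 0.015 m and z of loose_pan in the frame of stand between 0.07 and 0.08 m and angle between the x axis of loose_pan and the y axis of stand, either way round below 0.15 rad and angle between loose_pan's own z axis and vertical below 0.06 rad and contact force between the fingers and loose_pan below 0.1 N and linear speed of loose_pan below 0.02 m/s), for 0.3 s.
At the end, for the whole second after the job is handed in: In the stand's frame: bottom pan within 12 mm in x, 15 in y; loose pan square across it (20 mm x, 15 mm y, 0.15 rad, underside 75+-5 mm up); carrier pan lengthwise on top (15 mm x, 20 mm y, 0.15 rad, underside 145+-6 mm up); all level within 0.06 rad, at rest (x of base_pan in the frame of stand between -0.012 and 0.012 m and y of base_pan in the frame of stand between -0.015 and 0.015 m and angle between each of base_pan, loose_pan, carrier_pan's own z axis and vertical below 0.06 rad and x of loose_pan in the frame of stand between -0.02 and 0.02 m and y of loose_pan in the frame of stand between -0.015 and 0.015 m and z of loose_pan in the frame of stand between 0.07 and 0.08 m and angle between the x axis of loose_pan and the y axis of stand, either way round below 0.15 rad and x of carrier_pan in the frame of stand between -0.015 and 0.015 m and y of carrier_pan in the frame of stand between -0.02 and 0.02 m and z of carrier_pan in the frame of stand between 0.139 and 0.151 m and angle between the x axis of carrier_pan and the x axis of stand, either way round below 0.15 rad and linear speed of each of carrier_pan, loose_pan below 0.02 m/s); the robot touches nothing.
It fails at once if a bystander is moved more than 30 mm or tipped (distance of any of shaker, squeeze, timer from where it was at the start of the episode above 0.03 m or angle between any of shaker, squeeze, timer's own z axis and vertical above 0.3 rad).
It fails at once if a pan is dropped (falls more than about 10 mm) ((contact force between the fingers and loose_pan below 0.1 N and linear speed of loose_pan above 0.45 m/s) or (contact force between the fingers and carrier_pan below 0.1 N and linear speed of carrier_pan above 0.45 m/s)).
It also fails if it takes over 72 s, if anything falls off the work surface, if the arm or the gripper's body presses on something with over 40 N, if the wrist force passes 120 N, or if a joint passes its speed limit or range.

## Working session

There is one attempt and no reset: what is moved stays moved. The work goes in short steps, Python scripts to look and compute and a shell command to move; the robot and the scene stay as the last step left them, time stands still between calls to the robot, and variables do not carry over. Pictures are saved under pics/ and viewed, and the job is handed in when it is done.

```bash
ls; mkdir -p pics; python3 - <<'E'
from plant import r, imaging
import cv2, numpy as np
print(r.get_obs())
for n in ["scene","top","wrist"]:
    d=imaging.read_camera(n)
    cv2.imwrite(f"pics/{n}0.png",d["color"][:,:,::-1])
    print(n,d["fx"],d["fy"],d["cx"],d["cy"],np.round(d["pose"],3).tolist())
E
```

```text
pics
{'time': 0.0, 'joint_positions': array([ 1.07088696,  0.47780141,  0.02232275,  1.55641435, -0.01149757,
        1.10931304, -0.08308841]), 'dq': array([-0.00094073, -0.00247206,  0.00019872,  0.00164079,  0.0002497 ,
        0.00271922, -0.00029444]), 'tau': array([ 1.86794041e-04, -5.82846379e+01,  1.53464533e+00, -2.72607064e+01,
       -5.43726236e-02,  1.67046039e-02,  1.57794921e-04]), 'ee_pos': array([ 0.2575254 , -0.6233016 ,  0.22169619]), 'tcp_rot': array([ 9.80866728e-01,  1.94678312e-01, -2.38616398e-04, -8.72053954e-04]), 'force': array([-0.29188733,  0.04293123, -0.00511798]), 'moment': array([ 0.05071329,  0.00371882, -0.00769481]), 'finger_gap': 0.08791087505174765}
scene 536.3178993650263 536.3178993650263 275.82505706382153 208.5439100753679 [[-0.927, -0.253, 0.275, 0.259], [-0.374, 0.595, -0.712, 0.665], [0.017, -0.763, -0.646, 0.921], [0.0, 0.0, 0.0, 1.0]]
top 502.7939829952046 502.7939829952046 275.26016449510445 204.3074392631746 [[-0.025, -0.985, 0.173, 0.362], [-1.0, 0.026, 0.001, -0.28], [-0.005, -0.172, -0.985, 1.454], [0.0, 0.0, 0.0, 1.0]]
wrist 334.8177055679753 334.8177055679753 288.5851694573644 208.53436243889772 [[0.382, -0.89, -0.248, 0.326], [-0.924, -0.369, -0.1, -0.595], [-0.003, 0.267, -0.964, 0.384], [0.0, 0.0, 0.0, 1.0]]
```

View pics/scene0.png

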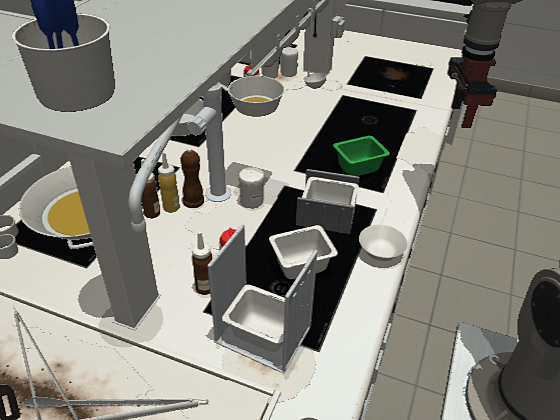

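View pics/top0.png

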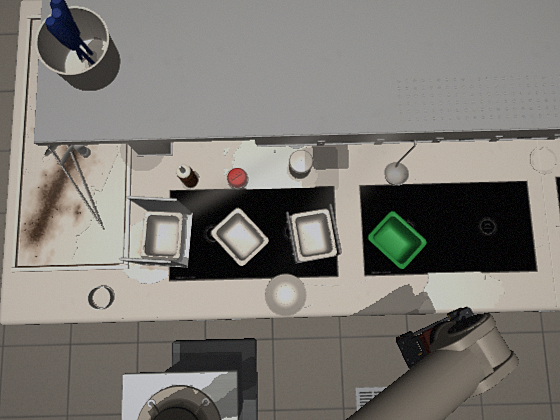

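View pics/wrist0.png

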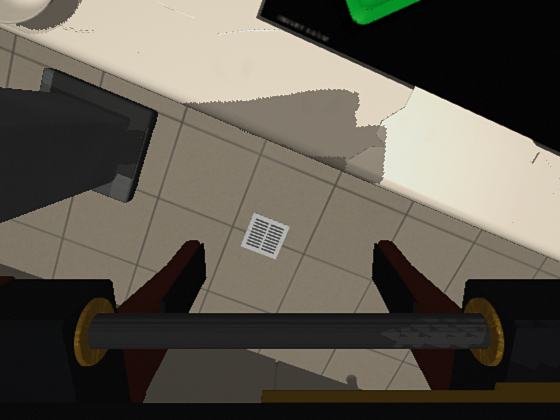

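Pictures show: the stand at top (160,232), the loose steel pan at (239,237), the carrier with its pan at (313,236), and a green pan at (397,240). The squeeze bottle is at (187,176), timer at (237,178) and shaker at (301,162). The bowl at (286,294) is clutter.
What could be mistaken for the wanted pans: base pan (160,236), loose pan (239,237), carrier pan (313,236), green look-alike (397,240), round bowl (286,294). I choose the loose steel pan at (239,237), then the carrier pan at (313,236).

```bash
cat > h.py <<'E'
from plant import r, imaging
import cv2, numpy as np
def ray(d,u,v):
    P=np.array(d["pose"]); q=np.array([(u-d["cx"])/d["fx"],(v-d["cy"])/d["fy"],1.])
    return P[:3,3],P[:3,:3]@q
def onz(d,u,v,z):
    o,q=ray(d,u,v); return o+q*(z-o[2])/q[2]
def proj(d,p):
    P=np.array(d["pose"]); c=P[:3,:3].T@(np.array(p)-P[:3,3]); return d["fx"]*c[0]/c[2]+d["cx"],d["fy"]*c[1]/c[2]+d["cy"]
def tri(rays):
    A=np.zeros((3,3));b=np.zeros(3)
    for o,q in rays:
        q=q/np.linalg.norm(q);M=np.eye(3)-np.outer(q,q);A+=M;b+=M@o
    return np.linalg.solve(A,b)
E
python3 - <<'E'
from h import *
d=imaging.read_camera("top")
c=d["color"][150:310,110:350,::-1]
cv2.imwrite("pics/top_crop.png",cv2.resize(c,None,fx=3.3,fy=3.3,interpolation=cv2.INTER_CUBIC))
d=imaging.read_camera("scene")
c=d["color"][160:380,200:420,::-1]
cv2.imwrite("pics/scene_crop.png",cv2.resize(c,None,fx=2.7,fy=2.7,interpolation=cv2.INTER_CUBIC))
E
```

```text
(no output)
```

View pics/top_crop.png

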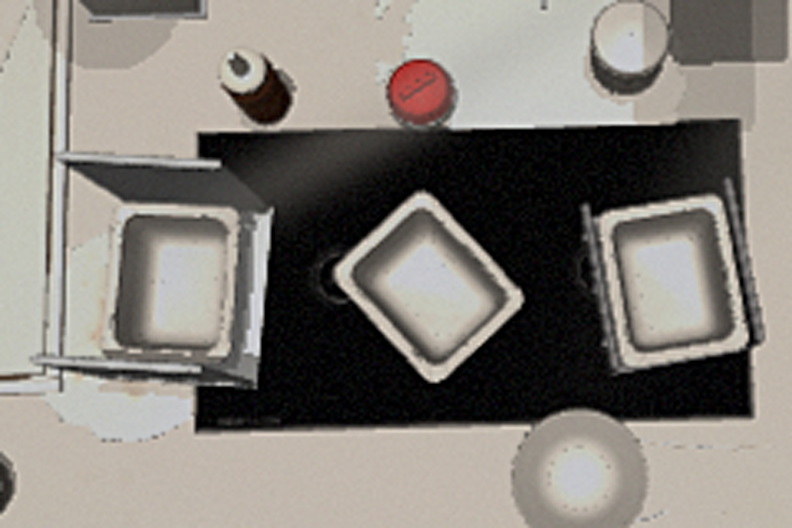

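View pics/scene_crop.png

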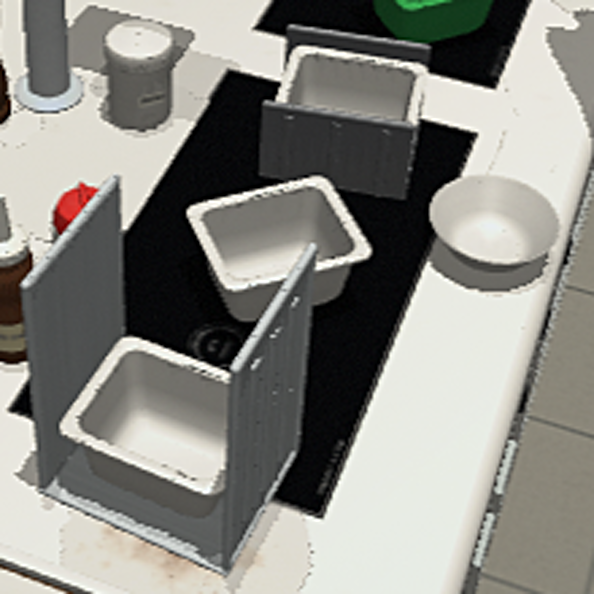

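The crop shows the loose steel pan alone at crop (428,288), open and unoccupied. It stands between the stand, whose two guards lie along image rows, and the carrier. The choice matches the description.

```bash
python3 - <<'E'
from h import *
d=imaging.read_camera("top")
g=cv2.cvtColor(d["color"],cv2.COLOR_RGB2GRAY)
def blob(u,v,x0,x1,y0,y1,th,z):
    m=np.zeros_like(g); m[y0:y1,x0:x1]=(g[y0:y1,x0:x1]>th)*255
    cs,_=cv2.findContours(m,cv2.RETR_EXTERNAL,cv2.CHAIN_APPROX_NONE)
    c=max(cs,key=cv2.contourArea)
    p=np.array([onz(d,*q[0],z)[:2] for q in c],np.float32)
    R=cv2.minAreaRect(p); print("th",th,np.round(R[0],4),np.round(np.array(R[1])*1000,1),round(R[2],1))
    return c
for th in (90,110,140):
    blob(239,237,205,275,200,275,th,.07)
for th in (130,150,170):
    blob(313,236,285,345,200,270,th,.075)
for n,p in dict(squeeze=(187,176),timer=(237,178),shaker=(301,162)).items():print(n,onz(d,*p,0.1).round(3))
s=3.3
f=lambda u,v:((u+.5)/s-.5+110,(v+.5)/s-.5+150)
print("guards z.224");
for q in [(60,155),(220,161),(35,357),(200,371)]: print(q,onz(d,*f(*q),.224).round(4))
print("base lip z.075")
for q in [(107,206),(241,206),(107,356),(238,356)]: print(q,onz(d,*f(*q),.075).round(4))
c=d["color"][180:285,115:200,::-1]
cv2.imwrite("pics/stand_crop.png",cv2.resize(c,None,fx=5.5,fy=5.5,interpolation=cv2.INTER_NEAREST))
E
```

```text
th 90 [ 0.5176 -0.1777] [132.4 109. ] 41.7
th 110 [ 0.5174 -0.1777] [132.2 107.8] 41.8
th 140 [ 0.5177 -0.1779] [131.4 106.5] 41.2
th 130 [ 0.5158 -0.3818] [131.6 108.4] 8.1
th 150 [ 0.5164 -0.3824] [130.6 106.2] 8.1
th 170 [ 0.5164 -0.3825] [129.8 105.7] 8.1
squeeze [ 0.685 -0.038  0.1  ]
timer [ 0.676 -0.176  0.1  ]
shaker [ 0.717 -0.354  0.1  ]
guards z.224
(60, 155) [0.6067 0.0876 0.224 ]
(220, 161) [ 0.5989 -0.0335  0.224 ]
(35, 357) [0.4549 0.1022 0.224 ]
(200, 371) [ 0.4414 -0.0201  0.224 ]
base lip z.075
(107, 206) [0.5915 0.0913 0.075 ]
(241, 206) [ 0.5885 -0.0216  0.075 ]
(107, 356) [0.4654 0.0888 0.075 ]
(238, 356) [ 0.4626 -0.0199  0.075 ]
```

View pics/stand_crop.png

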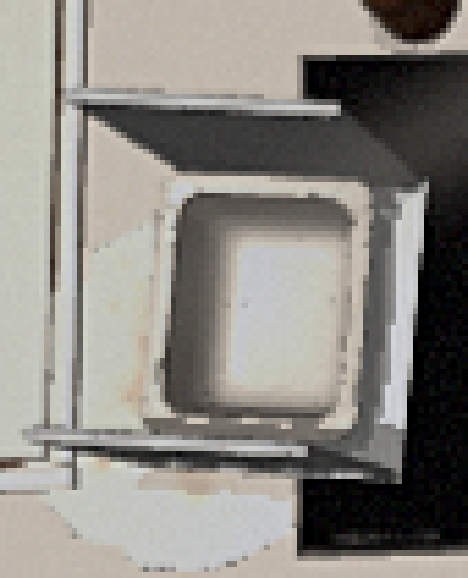

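```bash
python3 - <<'E'
from h import *
t=imaging.read_camera("top"); s=imaging.read_camera("scene")
def T(a,b):
    R=[ray(t,*a),ray(s,*b)]; p=tri(R); print(a,b,p.round(3),"resid px",np.round(np.subtract(proj(t,p),a),1),np.round(np.subtract(proj(s,p),b),1))
print("shelf corner");T((36,142),(123,164))
k=3.3;f=lambda u,v:((u+.5)/k-.5+110,(v+.5)/k-.5+150)
j=2.7;h=lambda u,v:((u+.5)/j-.5+200,(v+.5)/j-.5+160)
print("bowl rim sides");
for z in(0,.04,.06,.08):print(z,onz(t,286,294,z).round(3),onz(s,382,243,z).round(3))
print("guards: far left/right, near left/right top corners")
T(f(60,155),h(28,283));T(f(220,161),h(117,179));T(f(35,360),h(234,366));T(f(198,371),h(313,247))
print("pan lip edges mid in scene, z.075")
for q in [(64,425),(118,341),(232,372)]:print(onz(s,*h(*q),.075).round(4))
c=s["color"][210:380,195:330,::-1]
cv2.imwrite("pics/sc2.png",cv2.resize(c,None,fx=3.5,fy=3.5,interpolation=cv2.INTER_NEAREST))
E
```

```text
shelf corner
(36, 142) (123, 164) [0.667 0.191 0.496] resid px [0.3 0.6] [-0.9 -0.3]
bowl rim sides
0 [ 0.357 -0.303  0.   ] [ 0.36  -0.331  0.   ]
0.04 [ 0.357 -0.303  0.04 ] [ 0.355 -0.287  0.04 ]
0.06 [ 0.357 -0.302  0.06 ] [ 0.353 -0.266  0.06 ]
0.08 [ 0.357 -0.302  0.08 ] [ 0.351 -0.244  0.08 ]
guards: far left/right, near left/right top corners
(127.83333333333334, 196.62121212121212) (210.05555555555554, 264.5) [0.606 0.087 0.225] resid px [0.  0.1] [-0.1 -0. ]
(176.3181818181818, 198.43939393939394) (243.01851851851853, 225.98148148148147) [ 0.598 -0.033  0.221] resid px [0.1 0.5] [-0.7 -0.2]
(120.25757575757575, 258.74242424242425) (286.35185185185185, 295.24074074074076) [0.453 0.102 0.226] resid px [-0.1 -0.4] [0.6 0.1]
(169.65151515151516, 262.07575757575756) (315.6111111111111, 251.16666666666666) [ 0.442 -0.019  0.225] resid px [-0.1 -0.3] [0.4 0.1]
pan lip edges mid in scene, z.075
[0.5911 0.0795 0.075 ]
[ 0.5885 -0.0093  0.075 ]
[ 0.4962 -0.0145  0.075 ]
```

View pics/sc2.png

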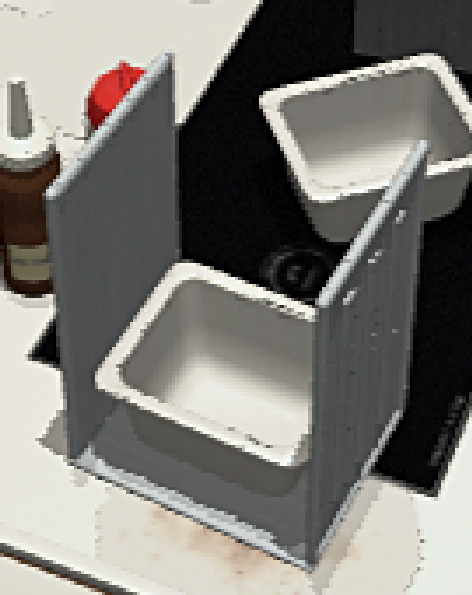

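Measured:
- **Stand:** the guards triangulate to 0.225 high, as given. Centre (0.525, 0.034), x axis at about -4.7°.
- **Loose pan:** centre (0.5175, -0.178), long axis at 42°. The lip measures 132 x 108, as given.
- **Carrier pan:** centre (0.516, -0.382), yaw 8°.
- **Overhead shelf:** starts at x 0.667, z 0.50.

First I move to above the near short end of the loose pan.

```bash
cat >> h.py <<'E'
from scipy.spatial.transform import Rotation as Ro
def delta(x,y,z,jaw):
    "remaining shift (cm, tool axes now) and turn (deg) to TCP target with jaw axis yaw jaw deg (kept mod 360), tool straight down"
    o=r.get_obs(); R=Ro.from_quat(o["tcp_rot"]); p=np.array(o["ee_pos"])
    a=np.radians(jaw); Y=np.array([np.cos(a),np.sin(a),0]); Z=np.array([0,0,-1.]); X=np.cross(Y,Z)
    G=Ro.from_matrix(np.c_[X,Y,Z])
    print("pos",p.round(4),"jawyaw",round(np.degrees(np.arctan2(R.as_matrix()[1,1],R.as_matrix()[0,1])),2),"tilt",round(np.degrees(np.arccos(-R.as_matrix()[2,2])),2),"F",np.round(o["force"],1),"gap",round(o["finger_gap"],4),"t",round(o["time"],1))
    print(" shift cm now",np.round(100*R.inv().apply(np.array([x,y,z])-p),2),"turn",np.round(np.degrees((R.inv()*G).as_rotvec()),2)," shift in final axes",np.round(100*G.inv().apply(np.array([x,y,z])-p),2))
E
python3 -m inch '{"translation":[[2.95,-2.44,0],[2.95,-2.44,0],[2.95,-2.44,0],[2.95,-2.44,0],[2.95,-2.44,0],[2.95,-2.44,0],[2.95,-2.44,0],[2.95,-2.44,0],[2.95,-2.44,0],[2.95,-2.44,0],[2.95,-2.44,0],[2.95,-2.44,0]],"turn":[[0,0,0],[0,0,0],[0,0,0],[0,0,0],[0,0,0],[0,0,0],[0,0,0],[0,0,0],[0,0,0],[0,0,0],[0,0,0],[0,0,0]],"claw":[0,0,0,0,0,0,0,0,0,0,0,0]}' 60
python3 -m inch '{"translation":[[0,0,0],[0,0,0],[0,0,0],[0,0,0],[0,0,0],[0,0,0],[0,0,0],[0,0,0],[0,0,0],[0,0,0],[0,0,0],[0,0,0]],"turn":[[0,0,-8.4],[0,0,-8.4],[0,0,-8.4],[0,0,-8.4],[0,0,-8.4],[0,0,-8.4],[0,0,-8.4],[0,0,-8.4],[0,0,-8.4],[0,0,-8.4],[0,0,-8.4],[0,0,-8.4]],"claw":[0,0,0,0,0,0,0,0,0,0,0,0]}'
python3 - <<'E'
from h import *
delta(.4727,-.2177,.20,41.7)
E
```

```text
time: 1.6
ee_pos: [0.4737, -0.2167, 0.223]
tcp_rot: [0.981, 0.195, 0.0, 0.0]
force: [0.6, 0.0, 0.4]
finger_gap: 0.088
time: 2.8
ee_pos: [0.4731, -0.2182, 0.2228]
tcp_rot: [0.473, 0.881, -0.0, 0.0]
force: [-0.5, 0.0, 0.3]
finger_gap: 0.088
pos [ 0.4731 -0.2182  0.2228] jawyaw 33.59 tilt 0.02 F [-0.5  0.   0.3] gap 0.088 t 2.8
 shift cm now [ 0.06 -0.01  2.28] turn [ 0.    0.02 -8.11]  shift in final axes [0.06 0.   2.28]
```

```bash

python3 -m inch '{"translation":[[0,0,0],[0,0,2],[0,0,2]],"turn":[[0,0,-8.1],[0,0,0],[0,0,0]],"claw":[0.4,0.4,0.4]}'
python3 - <<'E'
from h import *
d=imaging.read_camera("wrist"); cv2.imwrite("pics/w1.png",d["color"][:,:,::-1])
delta(.4727,-.2177,.045,41.7)
E
```

```text
time: 3.1
ee_pos: [0.4737, -0.2185, 0.1828]
tcp_rot: [0.412, 0.911, -0.0, 0.001]
force: [0.2, 0.1, 0.2]
finger_gap: 0.0675
pos [ 0.4714 -0.2178  0.1793] jawyaw 41.33 tilt 0.21 F [-0.9  0.6 -1.6] gap 0.0633 t 3.1
 shift cm now [-0.12  0.13 13.43] turn [-0.09 -0.19 -0.37]  shift in final axes [-0.08  0.1  13.43]
```

View pics/w1.png

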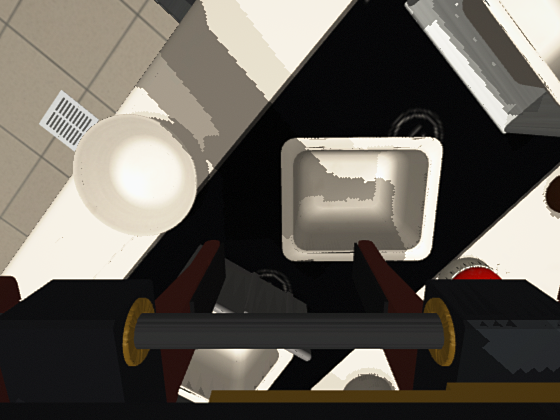

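The wrist view shows the pan square to the jaws. Its left lip is at column 281, right lip at 441, top at row 138 and bottom at row 262. The bowl at (135,175) is clear of the fingers.

```bash

python3 - <<'E'
from h import *
d=imaging.read_camera("wrist")
g=cv2.cvtColor(d["color"],cv2.COLOR_RGB2GRAY)
m=np.zeros_like(g); m[120:240,265:460]=(g[120:240,265:460]>90)*255
cs,_=cv2.findContours(m,cv2.RETR_EXTERNAL,cv2.CHAIN_APPROX_NONE); c=max(cs,key=cv2.contourArea)
p=np.array([onz(d,*q[0],.07)[:2] for q in c],np.float32); R=cv2.minAreaRect(p);print("rows<240 only",np.round(R[0],4),np.round(np.array(R[1])*1000),R[2])
a=onz(d,280.5,200,.07);b=onz(d,442,200,.07);print(a,b,np.linalg.norm(a-b),np.degrees(np.arctan2(*(b-a)[1::-1])))
cc=(onz(d,360,137.5,.07)+onz(d,360,262,.07))/2;print(cc)
E
```

```text
rows<240 only [ 0.5098 -0.1672] [132.  84.] 41.376033782958984
[ 0.46358425 -0.21763144  0.07      ] [ 0.56463339 -0.12865603  0.07      ] 0.13463859839769368 41.36444596483203
[ 0.51508634 -0.17558225  0.07      ]
```

Top and wrist agree to about 3 mm. The mean is (0.5165, -0.177) at 41.5°. Next: descend and pinch.

```bash

python3 -m inch '{"translation":[[0,0,2],[0,0,2],[0,0,2],[0,0,2],[0,0,1.5],[0,0,0]],"turn":[[0,0,0],[0,0,0],[0,0,0],[0,0,0],[0,0,0],[0,0,0]],"claw":[0.4,0.4,0.4,0.4,0.4,0.4]}'
python3 - <<'E'
from h import *
delta(.4716,-.2168,.045,41.5)
E
```

```text
time: 3.8
ee_pos: [0.4724, -0.2179, 0.0868]
tcp_rot: [0.412, 0.911, -0.0, -0.001]
force: [-1.3, -0.3, -0.9]
finger_gap: 0.0529
pos [ 0.4724 -0.2179  0.0868] jawyaw 41.35 tilt 0.14 F [-1.3 -0.3 -0.9] gap 0.0529 t 3.8
 shift cm now [0.12 0.02 4.18] turn [-0.07 -0.13 -0.15]  shift in final axes [0.13 0.01 4.18]
```

```bash

python3 -m inch '{"translation":[[0,0,1.4],[0,0,1.4],[0,0,1.3],[0,0,0],[0,0,0],[0,0,0],[0,0,0],[0,0,0],[0,0,0],[0,0,0]],"turn":[[0,0,0],[0,0,0],[0,0,0],[0,0,0],[0,0,0],[0,0,0],[0,0,0],[0,0,0],[0,0,0],[0,0,0]],"claw":[0.4,0.4,0.4,0.4,1,1,1,1,1,1]}' 60
python3 - <<'E'
from h import *
delta(.4716,-.2168,.045,41.5)
d=imaging.read_camera("wrist"); cv2.imwrite("pics/w2.png",d["color"][:,:,::-1])
E
```

```text
time: 4.8
ee_pos: [0.4734, -0.218, 0.0469]
tcp_rot: [0.412, 0.911, 0.0, 0.0]
force: [-1.4, 0.0, 4.8]
finger_gap: 0.0104
pos [ 0.4734 -0.218   0.0469] jawyaw 41.35 tilt 0.03 F [-1.4  0.   4.8] gap 0.0104 t 4.8
 shift cm now [ 0.21 -0.05  0.19] turn [ 0.02  0.03 -0.15]  shift in final axes [ 0.21 -0.05  0.19]
```

View pics/w2.png

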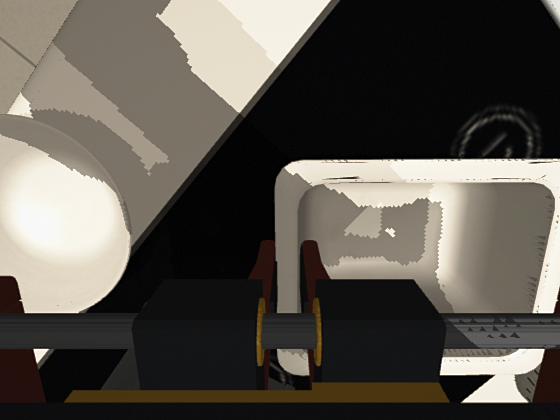

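The pinch sits on the short-end wall (fingers at columns 265 and 310) with a 10.4 mm gap. Next I lift a little and check the hold.

```bash

python3 -m inch '{"translation":[[0,0,-0.7],[0,0,-1],[0,0,-1.5],[0,0,-1.5],[0,0,0]],"turn":[[0,0,0],[0,0,0],[0,0,0],[0,0,0],[0,0,0]],"claw":[1,1,1,1,1]}' 60
python3 - <<'E'
from h import *
delta(.5196,-.0253,.29,85.3)
d=imaging.read_camera("wrist"); s=imaging.read_camera("scene")
cv2.imwrite("pics/w3.png",np.hstack([cv2.resize(d["color"],(400,300)),s["color"][120:420,180:580]])[:,:,::-1])
E
```

```text
time: 5.35
ee_pos: [0.4742, -0.2186, 0.0957]
tcp_rot: [0.412, 0.911, -0.0, 0.002]
force: [0.5, -0.4, -3.0]
finger_gap: 0.0106
pos [ 0.4742 -0.2186  0.0957] jawyaw 41.33 tilt 0.19 F [ 0.5 -0.4 -3. ] gap 0.0106 t 5.3
 shift cm now [ 11.46  16.2  -19.44] turn [ -0.     0.2  -43.97]  shift in final axes [ -2.94  19.64 -19.43]
```

View pics/w3.png

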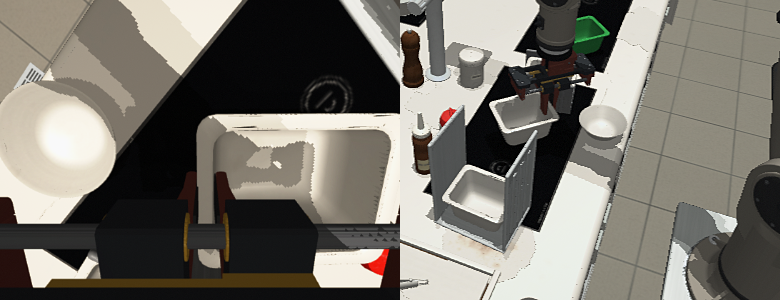

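The pan hangs from the fingers (right half of the picture, about (525,120)) and has cleared the worktop. Up, turn and traverse above the stand.

```bash

python3 -m inch '{"translation":[[0,0,-2],[0,0,-3],[0,0,-3],[0,0,-3],[0,0,-3],[0,0,-3],[0,0,-2.4],[0,0,0],[0,0,0],[0,0,0],[0,0,0],[0,0,0]],"turn":[[0,0,0],[0,0,0],[0,0,0],[0,0,0],[0,0,0],[0,0,-4],[0,0,-7],[0,0,-8],[0,0,-8],[0,0,-8],[0,0,-6],[0,0,-3]],"claw":[1,1,1,1,1,1,1,1,1,1,1,1]}' 60
python3 -m inch '{"translation":[[-0.3,1.5,0],[-0.3,2.1,0],[-0.3,2.5,0],[-0.4,2.5,0],[-0.4,2.5,0],[-0.4,2.5,0],[-0.4,2.5,0],[-0.3,2.0,0],[-0.1,1.3,0],[0,0,0]],"turn":[[0,0,0],[0,0,0],[0,0,0],[0,0,0],[0,0,0],[0,0,0],[0,0,0],[0,0,0],[0,0,0],[0,0,0]],"claw":[1,1,1,1,1,1,1,1,1,1]}' 60
python3 - <<'E'
from h import *
delta(.5196,-.0253,.122,85.3)
for n in("wrist","top","scene"):
    d=imaging.read_camera(n); cv2.imwrite(f"pics/{n}4.png",d["color"][:,:,::-1])
E
```

```text
time: 6.65
ee_pos: [0.4724, -0.2181, 0.2864]
tcp_rot: [0.039, 0.999, 0.0, -0.001]
force: [-0.1, -0.8, -3.2]
finger_gap: 0.0107
time: 7.65
ee_pos: [0.5175, -0.0252, 0.287]
tcp_rot: [0.039, 0.999, 0.0, -0.001]
force: [0.6, 0.9, -3.0]
finger_gap: 0.0104
pos [ 0.5175 -0.0252  0.287 ] jawyaw 85.53 tilt 0.07 F [ 0.6  0.9 -3. ] gap 0.0104 t 7.7
 shift cm now [-0.23 -0.   16.5 ] turn [ 0.04 -0.06  0.24]  shift in final axes [-2.10e-01  1.00e-02  1.65e+01]
```

View pics/top4.png

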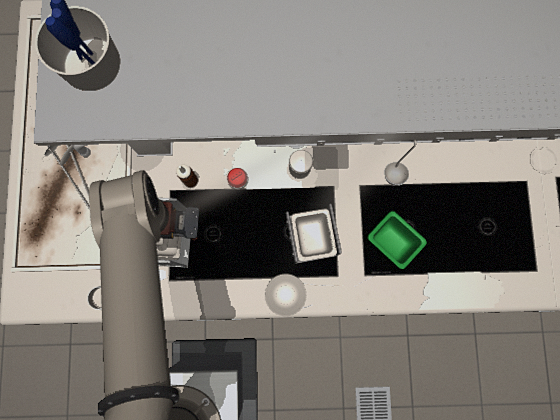

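View pics/scene4.png

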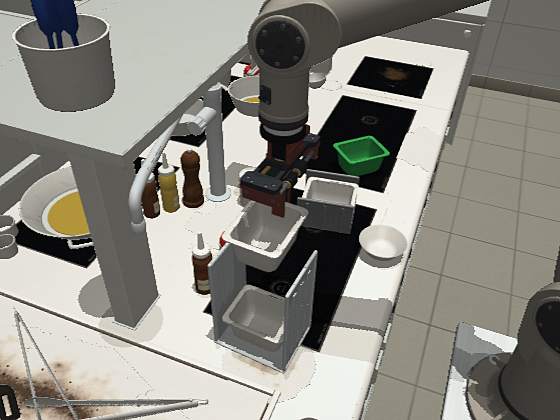

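View pics/wrist4.png

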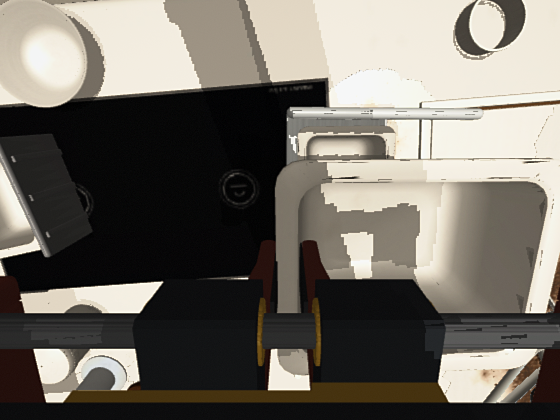

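The pan hangs above the stand, level in the scene view (about (268,230)). In the wrist view the near guard's top runs from (290,110) to (482,114), so I can check the stand's position there.

```bash

python3 - <<'E'
from h import *
d=imaging.read_camera("wrist")
for q in [(290,108),(290,113),(482,110),(482,118)]:print(q,onz(d,*q,.224).round(4))
s=imaging.read_camera("scene")
# pan lip corners near camera, lip z guess
z=d and r.get_obs()["ee_pos"][2]+.023
w=[onz(d,274,230,z),onz(d,380,158,z),onz(d,552,230,z)];print("held pan wrist: left edge,near edge,right edge",np.round(w,4))
c=s["color"][180:290,210:330,::-1]
cv2.imwrite("pics/sc5.png",cv2.resize(c,None,fx=5,fy=5,interpolation=cv2.INTER_CUBIC))
E
```

```text
(290, 108) [ 0.441  -0.0208  0.224 ]
(290, 113) [ 0.4441 -0.021   0.224 ]
(482, 110) [0.4525 0.1025 0.224 ]
(482, 118) [0.4575 0.1029 0.224 ]
held pan wrist: left edge,near edge,right edge [[ 0.4933 -0.0324  0.3104]
 [ 0.4657  0.0141  0.3104]
 [ 0.5034  0.0887  0.3104]]
```

View pics/sc5.png

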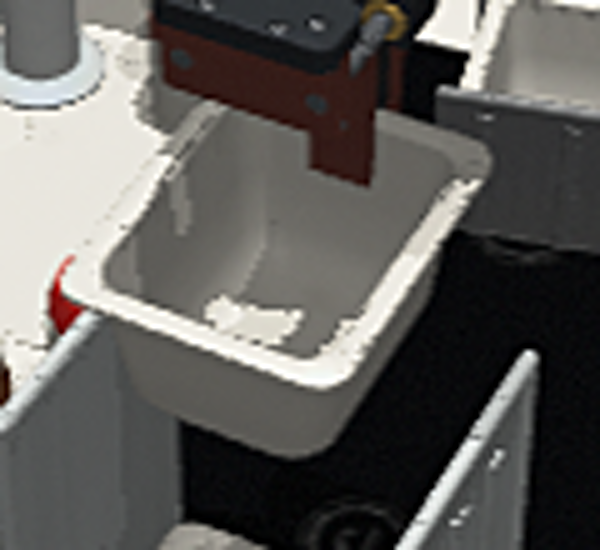

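```bash

python3 - <<'E'
import cv2,numpy as np
a=cv2.imread("pics/w2.png")[130:400,400:560];b=cv2.imread("pics/wrist4.png")[130:400,400:560]
cv2.imwrite("pics/cmp.png",cv2.resize(np.hstack([a,b]),None,fx=2.2,fy=2.2,interpolation=cv2.INTER_CUBIC))
E
```

```text
(no output)
```

View pics/cmp.png

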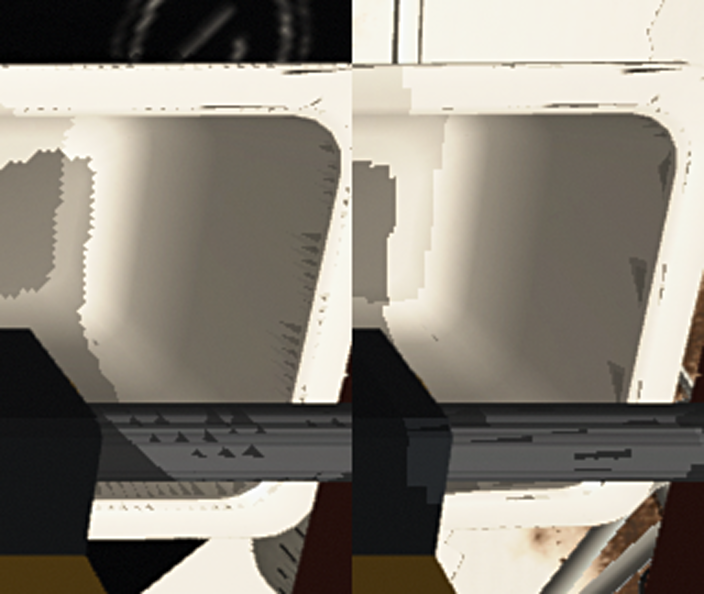

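The far end of the held pan sags about 2-3°, so it will touch first. I descend between the guards, then go slowly.

```bash

python3 -m inch '{"translation":[[-0.2,0,1],[0,0,1.8],[0,0,1.8],[0,0,1.8],[0,0,1.8],[0,0,1.8],[0,0,1.6],[0,0,1.4],[0,0,1.0],[0,0,0.4],[0,0,0],[0,0,0]],"turn":[[0,0,0.2],[0,0,0],[0,0,0],[0,0,0],[0,0,0],[0,0,0],[0,0,0],[0,0,0],[0,0,0],[0,0,0],[0,0,0],[0,0,0]],"claw":[1,1,1,1,1,1,1,1,1,1,1,1]}' 60
python3 - <<'E'
from h import *
delta(.5195,-.0253,.122,85.2)
for n in("wrist","scene"):
    d=imaging.read_camera(n); cv2.imwrite(f"pics/{n}6.png",d["color"][:,:,::-1] if n=="wrist" else cv2.resize(d["color"][180:380,180:350,::-1],None,fx=3,fy=3,interpolation=cv2.INTER_CUBIC))
E
```

```text
time: 9.1
ee_pos: [0.5203, -0.0272, 0.1442]
tcp_rot: [0.042, 0.999, 0.0, 0.001]
force: [0.5, -0.2, -3.0]
finger_gap: 0.0105
pos [ 0.5203 -0.0272  0.1442] jawyaw 85.14 tilt 0.06 F [ 0.5 -0.2 -3. ] gap 0.0105 t 9.1
 shift cm now [0.09 0.18 2.22] turn [ 0.01  0.06 -0.06]  shift in final axes [0.09 0.18 2.22]
```

View pics/scene6.png

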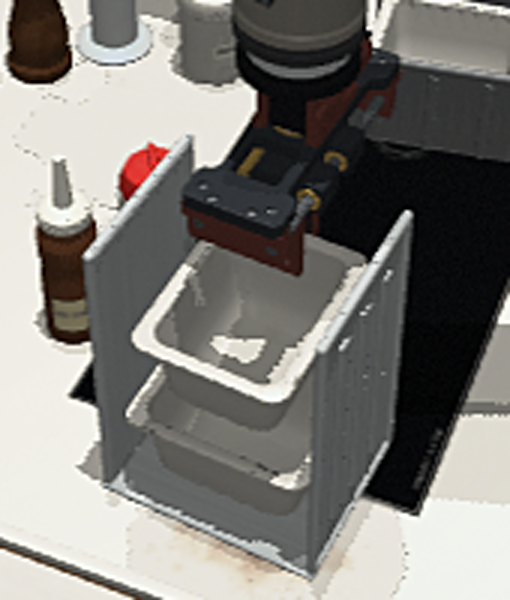

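View pics/wrist6.png

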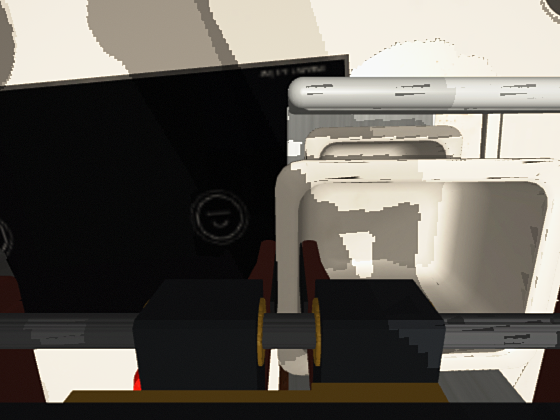

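```bash

python3 - <<'E'
from h import *
d=imaging.read_camera("wrist")
print([onz(d,*q,.075).round(4) for q in [(305,140),(463,140),(380,126)]])
E
python3 -m inch '{"translation":[[0.05,0.15,0.4],[0,0,0.4],[0,0,0.3],[0,0,0.3],[0,0,0.2],[0,0,0]],"turn":[[0,0,0],[0,0,0],[0,0,0],[0,0,0],[0,0,0],[0,0,0]],"claw":[1,1,1,1,1,1]}' 60
python3 - <<'E'
from h import *
delta(.5195,-.0253,.122,85.2)
E
```

```text
[array([ 0.4655, -0.0108,  0.075 ]), array([0.4746, 0.0959, 0.075 ]), array([0.4606, 0.04  , 0.075 ])]
time: 9.85
ee_pos: [0.5192, -0.0257, 0.1273]
tcp_rot: [0.042, 0.999, 0.0, -0.0]
force: [-0.3, -0.6, -3.3]
finger_gap: 0.0104
pos [ 0.5192 -0.0257  0.1273] jawyaw 85.15 tilt 0.04 F [-0.3 -0.6 -3.3] gap 0.0104 t 9.8
 shift cm now [-0.03  0.04  0.53] turn [ 0.   -0.04 -0.05]  shift in final axes [-0.03  0.04  0.53]
```

```bash

python3 -m inch '{"translation":[[0,0.1,0.2],[0,0,0.1],[0,0,0]],"turn":[[0,0,0],[0,0,0],[0,0,0]],"claw":[1,1,1]}' 60
python3 -m inch '{"translation":[[0,0,0.1],[0,0,0.1],[0,0,0]],"turn":[[0,0,0],[0,0,0],[0,0,0]],"claw":[1,1,1]}' 60
```

```text
time: 10.15
ee_pos: [0.5197, -0.0246, 0.1247]
tcp_rot: [0.042, 0.999, 0.0, 0.0]
force: [-0.1, -0.1, -3.4]
finger_gap: 0.0105
time: 10.45
ee_pos: [0.5197, -0.025, 0.1229]
tcp_rot: [0.043, 0.999, -0.0, 0.0]
force: [-0.8, -1.2, 1.1]
finger_gap: 0.0105
```

Contact: the force went from -3.4 to +1.1 N. One more millimetre, then ease open.

```bash

python3 -m inch '{"translation":[[0,0,0.1],[0,0,0]],"turn":[[0,0,0],[0,0,0]],"claw":[1,1]}' 60
python3 -m inch '{"translation":[[0,0,0],[0,0,0],[0,0,0],[0,0,0],[0,0,0]],"turn":[[0,0,0],[0,0,0],[0,0,0],[0,0,0],[0,0,0]],"claw":[0.85,0.75,0.65,0.65,0.65]}' 20
python3 - <<'E'
from h import *
delta(.5195,-.0253,.122,85.2)
d=imaging.read_camera("scene"); cv2.imwrite(f"pics/sc7.png",cv2.resize(d["color"][180:380,180:350,::-1],None,fx=3,fy=3,interpolation=cv2.INTER_CUBIC))
d=imaging.read_camera("wrist"); cv2.imwrite(f"pics/w7.png",d["color"][:,:,::-1])
E
```

```text
time: 10.65
ee_pos: [0.5198, -0.0256, 0.1222]
tcp_rot: [0.043, 0.999, -0.001, 0.0]
force: [-2.5, -3.6, 6.4]
finger_gap: 0.0111
time: 11.15
ee_pos: [0.5195, -0.0244, 0.1216]
tcp_rot: [0.042, 0.999, 0.0, -0.0]
force: [0.0, 0.1, -0.9]
finger_gap: 0.0306
pos [ 0.5195 -0.0244  0.1216] jawyaw 85.17 tilt 0.02 F [ 0.   0.1 -0.9] gap 0.0306 t 11.2
 shift cm now [-0.01 -0.09 -0.04] turn [ 0.02 -0.   -0.03]  shift in final axes [-0.01 -0.09 -0.04]
```

View pics/sc7.png

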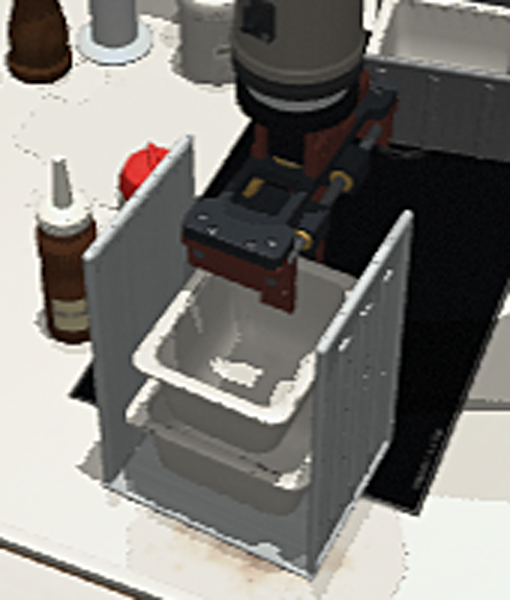

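View pics/w7.png

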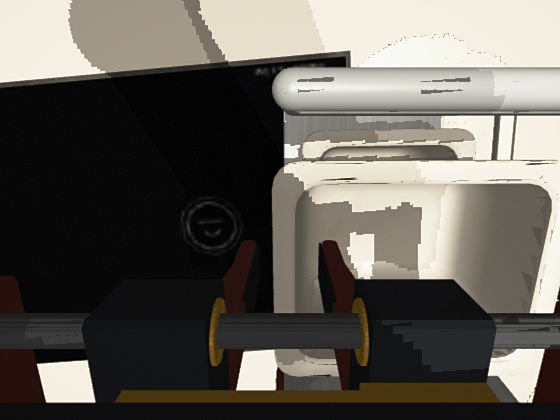

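The loose pan rests level and centred on the bottom pan: its lips are parallel in the scene crop, and the finger gap is 30 mm. I raise the hand clear and go to the carrier.

```bash

python3 -m inch '{"translation":[[0,0,-1],[0,0,-2],[0,0,-3],[0,0,-3],[0,0,-3],[0,0,-3],[0,0,-2],[0,0,0]],"turn":[[0,0,0],[0,0,0],[0,0,0],[0,0,0],[0,0,0],[0,0,0],[0,0,0],[0,0,0]],"claw":[0.65,0.65,0.65,0.65,0.65,0.65,0.65,0.65]}' 60
python3 - <<'E'
from h import *
delta(.4566,-.3905,.25,8.1)
E
```

```text
time: 12.05
ee_pos: [0.5211, -0.0242, 0.2953]
tcp_rot: [0.042, 0.999, -0.0, 0.003]
force: [0.4, -0.0, -0.2]
finger_gap: 0.0306
pos [ 0.5211 -0.0242  0.2953] jawyaw 85.15 tilt 0.35 F [ 0.4 -0.  -0.2] gap 0.0306 t 12.1
 shift cm now [  3.36 -37.04   4.51] turn [ 0.23  0.3  77.05]  shift in final axes [-35.35 -11.55   4.53]
```

```bash

python3 -m inch '{"translation":[[0.3,-2.5,0],[0.3,-3.5,0],[0.3,-3.5,0],[0.3,-3.5,0],[0.3,-3.5,0],[0.3,-3.5,0],[0.3,-3.5,0],[0.3,-3.5,0],[0.3,-3.5,0],[0.3,-3.5,0],[0.3,-2.5,0],[0,0,0]],"turn":[[0,0,0],[0,0,0],[0,0,0],[0,0,0],[0,0,0],[0,0,0],[0,0,0],[0,0,0],[0,0,0],[0,0,0],[0,0,0],[0,0,0]],"claw":[0.4,0.4,0.4,0.4,0.4,0.4,0.4,0.4,0.4,0.4,0.4,0.4]}'
python3 -m inch '{"translation":[[0,0,0],[0,0,0],[0,0,0],[0,0,0],[0,0,0.5],[0,0,1],[0,0,1],[0,0,1],[0,0,1],[0,0,0],[0,0,0]],"turn":[[0,0,8.5],[0,0,8.5],[0,0,8.5],[0,0,8.5],[0,0,8.5],[0,0,8.5],[0,0,8.5],[0,0,8.5],[0,0,8.5],[0,0,0.5],[0,0,0]],"claw":[0.4,0.4,0.4,0.4,0.4,0.4,0.4,0.4,0.4,0.4,0.4]}'
python3 - <<'E'
from h import *
delta(.4566,-.3905,.25,8.1)
d=imaging.read_camera("wrist"); cv2.imwrite(f"pics/w8.png",d["color"][:,:,::-1])
d=imaging.read_camera("top"); cv2.imwrite(f"pics/t8.png",cv2.resize(d["color"][180:285,115:350,::-1],None,fx=3.3,fy=3.3,interpolation=cv2.INTER_CUBIC))
E
```

```text
time: 13.25
ee_pos: [0.4532, -0.3896, 0.2901]
tcp_rot: [0.045, 0.999, -0.0, -0.001]
force: [0.7, -0.4, 0.6]
finger_gap: 0.0525
time: 14.35
ee_pos: [0.4559, -0.3846, 0.2464]
tcp_rot: [0.653, 0.757, 0.0, -0.0]
force: [-0.3, -0.5, -0.4]
finger_gap: 0.0527
pos [ 0.4559 -0.3846  0.2464] jawyaw 8.42 tilt 0.05 F [-0.3 -0.5 -0.4] gap 0.0527 t 14.3
 shift cm now [-0.6  -0.02 -0.36] turn [-0.03 -0.05  0.32]  shift in final axes [-0.6  -0.02 -0.36]
```

View pics/w8.png

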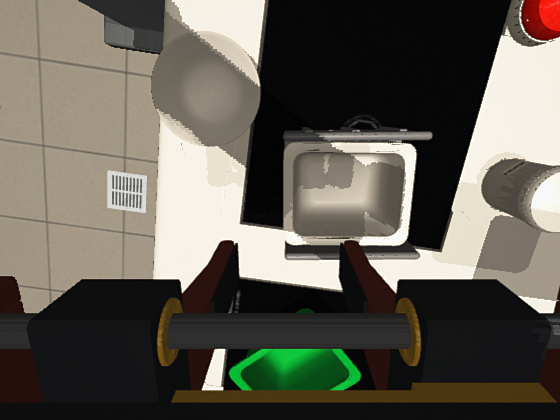

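View pics/t8.png

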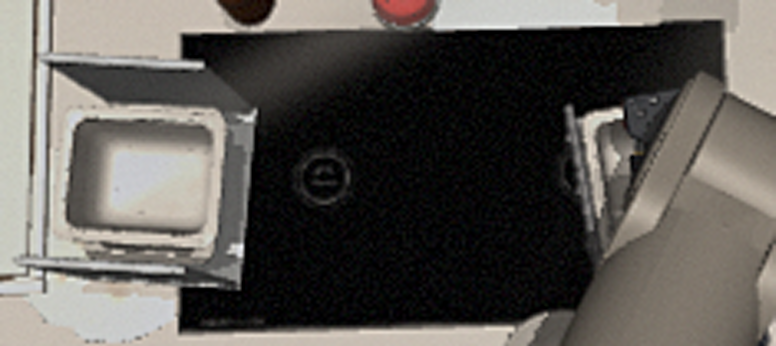

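The wrist view shows the steel carrier pan (lip columns 284-414, rows 142-246) between the two grey walls. The green one lies below at (295,365). The top crop shows the loose pan crosswise in the stand.

```bash

python3 - <<'E'
from h import *
d=imaging.read_camera("wrist")
L,Rr,U,D=[onz(d,*q,.075) for q in [(283.5,195),(411.5,195),(350,141.5),(349,246)]]
print("carrier pan",((L+Rr)/2).round(4),((U+D)/2).round(4),np.linalg.norm(L-Rr),np.linalg.norm(U-D),"along pan axis yaw",np.degrees(np.arctan2(*(onz(d,410,243,.075)-onz(d,290,244.5,.075))[1::-1])))
t=imaging.read_camera("top");k=3.3
f=lambda u,v:((u+.5)/k-.5+115,(v+.5)/k-.5+180)
for q in [(56,180),(228,180),(140,104),(140,255)]:print(onz(t,*f(*q),.145).round(4))
E
```

```text
carrier pan [ 0.5176 -0.3811  0.075 ] [ 0.5198 -0.3818  0.075 ] 0.13097158040604212 0.10976567024853415 along pan axis yaw 9.12400955579892
[0.5218 0.0987 0.145 ]
[ 0.5183 -0.0379  0.145 ]
[0.5812 0.0329 0.145 ]
[0.4607 0.0311 0.145 ]
```

```bash

python3 -m inch '{"translation":[[-0.6,0.1,2],[0,0,2],[0,0,2],[0,0,2],[0,0,2],[0,0,2],[0,0,1.5],[0,0,1],[0,0,0]],"turn":[[0,0,0],[0,0,0],[0,0,0],[0,0,0],[0,0,0],[0,0,0],[0,0,0],[0,0,0],[0,0,0]],"claw":[0.4,0.4,0.4,0.4,0.4,0.4,0.4,0.4,0.4]}'
python3 - <<'E'
from h import *
delta(.4577,-.3904,.051,8.5)
E
```

```text
time: 15.45
ee_pos: [0.457, -0.391, 0.1006]
tcp_rot: [0.655, 0.756, -0.0, -0.001]
force: [0.7, -0.4, -0.4]
finger_gap: 0.0527
pos [ 0.457  -0.391   0.1006] jawyaw 8.17 tilt 0.11 F [ 0.7 -0.4 -0.4] gap 0.0527 t 15.4
 shift cm now [0.04 0.08 4.96] turn [-0.07 -0.08 -0.33]  shift in final axes [0.05 0.08 4.96]
```

```bash

python3 -m inch '{"translation":[[0,0.1,1.5],[0,0,1.5],[0,0,1.2],[0,0,0.7],[0,0,0],[0,0,0],[0,0,0],[0,0,0],[0,0,0],[0,0,0],[0,0,0]],"turn":[[0,0,-0.3],[0,0,0],[0,0,0],[0,0,0],[0,0,0],[0,0,0],[0,0,0],[0,0,0],[0,0,0],[0,0,0],[0,0,0]],"claw":[0.4,0.4,0.4,0.4,0.4,1,1,1,1,1,1]}' 60
python3 - <<'E'
from h import *
delta(.4577,-.3904,.051,8.5)
E
python3 -m inch '{"translation":[[0,0,-0.5],[0,0,-0.8],[0,0,-1],[0,0,-1],[0,0,0]],"turn":[[0,0,0],[0,0,0],[0,0,0],[0,0,0],[0,0,0]],"claw":[1,1,1,1,1]}' 60
python3 - <<'E'
from h import *
delta(.4577,-.3904,.051,8.5)
d=imaging.read_camera("wrist"); s=imaging.read_camera("scene")
cv2.imwrite("pics/w9.png",np.hstack([cv2.resize(d["color"],(400,300)),cv2.resize(s["color"][130:280,240:440],(400,300))])[:,:,::-1])
E
```

```text
time: 16.55
ee_pos: [0.4587, -0.3916, 0.053]
tcp_rot: [0.653, 0.757, -0.0, 0.0]
force: [-1.9, 0.0, 5.0]
finger_gap: 0.0105
pos [ 0.4587 -0.3916  0.053 ] jawyaw 8.43 tilt 0.04 F [-1.9  0.   5. ] gap 0.0105 t 16.6
 shift cm now [ 0.13 -0.08  0.2 ] turn [ 0.02  0.03 -0.07]  shift in final axes [ 0.13 -0.08  0.2 ]
time: 17.05
ee_pos: [0.4596, -0.392, 0.0877]
tcp_rot: [0.653, 0.757, 0.0, 0.002]
force: [0.3, -0.2, -1.4]
finger_gap: 0.0108
pos [ 0.4596 -0.392   0.0877] jawyaw 8.44 tilt 0.19 F [ 0.3 -0.2 -1.4] gap 0.0108 t 17.1
 shift cm now [ 0.2  -0.17  3.67] turn [ 0.13  0.13 -0.06]  shift in final axes [ 0.19 -0.16  3.67]
```

View pics/w9.png

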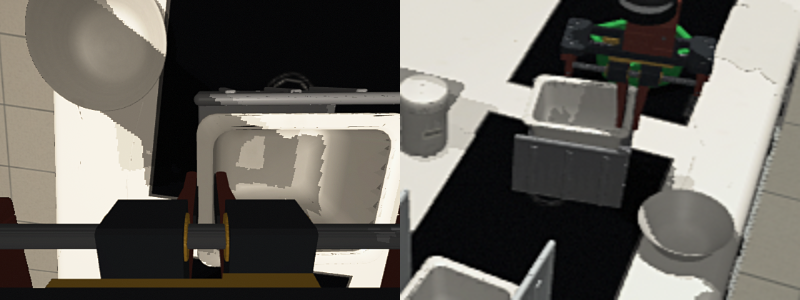

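The pan is held and rising between the carrier walls. Force is -1.4 N, so some wall contact is possible. I lift straight up, then check.

```bash

python3 -m inch '{"translation":[[0,0,-1.5],[0,0,-2],[0,0,-2],[0,0,-2],[0,0,-2],[0,0,-1],[0,0,0]],"turn":[[0,0,0],[0,0,0],[0,0,0],[0,0,0],[0,0,0],[0,0,0],[0,0,0]],"claw":[1,1,1,1,1,1,1]}' 60
python3 - <<'E'
from h import *
delta(.460,-.155,.19,-4.9)
d=imaging.read_camera("wrist"); s=imaging.read_camera("scene")
cv2.imwrite("pics/w10.png",np.hstack([cv2.resize(d["color"],(400,300)),cv2.resize(s["color"][130:280,240:440],(400,300))])[:,:,::-1])
E
```

```text
time: 17.85
ee_pos: [0.4593, -0.3917, 0.1925]
tcp_rot: [0.653, 0.757, 0.0, 0.001]
force: [-0.0, 0.1, -2.1]
finger_gap: 0.0101
pos [ 0.4593 -0.3917  0.1925] jawyaw 8.45 tilt 0.17 F [-0.   0.1 -2.1] gap 0.0101 t 17.9
 shift cm now [23.41  3.54  0.2 ] turn [ 0.13  0.11 13.35]  shift in final axes [23.59 -1.96  0.25]
```

View pics/w10.png

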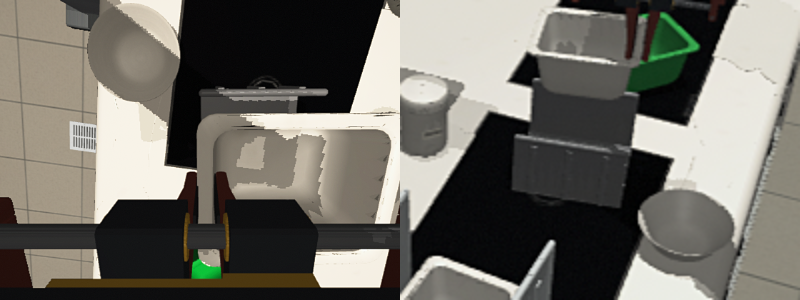

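The pan is clear above the carrier walls and level (right picture, about (590,50)). I carry it to the free spot where the loose pan stood, to take it anew by a long side.

```bash

python3 -m inch '{"translation":[[1.5,0.2,0],[2.5,0.4,0],[3,0.5,0],[3,0.5,0],[3,0.5,0],[3,0.5,0],[3,0.5,0],[2.5,0.3,0],[1.5,0.1,0],[0.4,0,0],[0,0,0]],"turn":[[0,0,0],[0,0,0],[0,0,0],[0,0,0],[0,0,0],[0,0,0],[0,0,0],[0,0,0],[0,0,0],[0,0,0],[0,0,0]],"claw":[1,1,1,1,1,1,1,1,1,1,1]}' 60
python3 -m inch '{"translation":[[0,0,1],[0,0,2],[0,0,2],[0,0,2],[0,0,2],[0,0,2],[0,0,1],[0,0,0.5],[0,0,0]],"turn":[[0,0,3.5],[0,0,5],[0,0,4.8],[0,0,0],[0,0,0],[0,0,0],[0,0,0],[0,0,0],[0,0,0]],"claw":[1,1,1,1,1,1,1,1,1]}' 60
python3 - <<'E'
from h import *
delta(.460,-.155,.048,-4.9)
E
```

```text
time: 19.05
ee_pos: [0.4584, -0.1546, 0.1904]
tcp_rot: [0.653, 0.757, -0.0, -0.0]
force: [0.2, -0.3, -1.9]
finger_gap: 0.0101
time: 19.95
ee_pos: [0.4587, -0.1552, 0.0654]
tcp_rot: [0.737, 0.676, -0.0, -0.0]
force: [0.5, 0.1, -2.1]
finger_gap: 0.0105
pos [ 0.4587 -0.1552  0.0654] jawyaw -4.91 tilt 0.04 F [ 0.5  0.1 -2.1] gap 0.0105 t 19.9
 shift cm now [0.03 0.13 1.74] turn [-0.03  0.   -0.01]  shift in final axes [0.03 0.13 1.74]
```

```bash

python3 -m inch '{"translation":[[0,0,0.5],[0,0,0.4],[0,0,0.3],[0,0,0.2],[0,0,0]],"turn":[[0,0,0],[0,0,0],[0,0,0],[0,0,0],[0,0,0]],"claw":[1,1,1,1,1]}' 60
python3 -m inch '{"translation":[[0,0,0.2],[0,0,0.1],[0,0,0]],"turn":[[0,0,0],[0,0,0],[0,0,0]],"claw":[1,1,1]}' 60
```

```text
time: 20.45
ee_pos: [0.4587, -0.1546, 0.0515]
tcp_rot: [0.736, 0.677, -0.0, -0.0]
force: [-1.0, 1.0, -3.2]
finger_gap: 0.0103
time: 20.75
ee_pos: [0.4587, -0.1547, 0.0488]
tcp_rot: [0.736, 0.677, -0.0, 0.0]
force: [-2.3, 0.6, 2.9]
finger_gap: 0.0104
```

Contact felt. One more millimetre, release, then rise.

```bash

python3 -m inch '{"translation":[[0,0,0.1],[0,0,0],[0,0,0],[0,0,0],[0,0,0],[0,0,0]],"turn":[[0,0,0],[0,0,0],[0,0,0],[0,0,0],[0,0,0],[0,0,0]],"claw":[1,0.85,0.75,0.6,0.5,0.5]}' 30
python3 -m inch '{"translation":[[0,0,-1],[0,0,-2],[0,0,-2.5],[0,0,-2.5],[0,0,-2],[0,0,0]],"turn":[[0,0,0],[0,0,0],[0,0,0],[0,0,0],[0,0,0],[0,0,0]],"claw":[0.5,0.5,0.5,0.5,0.5,0.5]}' 60
python3 - <<'E'
from h import *
d=imaging.read_camera("wrist"); cv2.imwrite("pics/w11.png",d["color"][:,:,::-1])
delta(.52-.049*.085,-.16-.049*.996,.14,85.1)
E
```

```text
time: 21.35
ee_pos: [0.459, -0.1547, 0.0477]
tcp_rot: [0.736, 0.677, 0.0, 0.0]
force: [0.3, 1.0, 0.3]
finger_gap: 0.0414
time: 21.95
ee_pos: [0.4608, -0.1551, 0.1509]
tcp_rot: [0.736, 0.676, 0.001, 0.002]
force: [-0.4, 0.1, -0.6]
finger_gap: 0.0442
pos [ 0.4598 -0.1549  0.1493] jawyaw -4.86 tilt 0.2 F [0.5 0.3 0.1] gap 0.0442 t 22.0
 shift cm now [-4.89  6.04  0.95] turn [  0.11   0.19 -89.96]  shift in final axes [-6.05 -4.89  0.93]
```

View pics/w11.png

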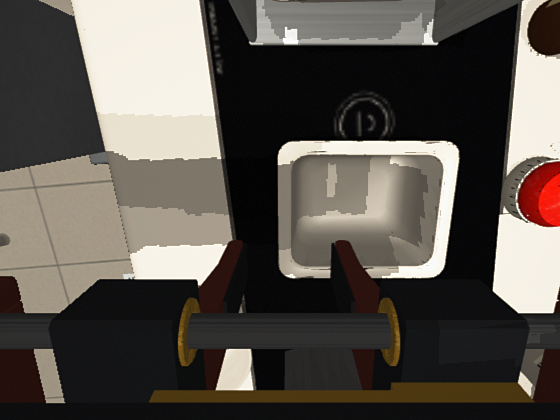

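The pan stands level on the hob. Its lip spans columns 277-459 and rows 141-278, square to the jaws.

```bash

python3 - <<'E'
from h import *
d=imaging.read_camera("wrist")
L,Rr,U,D=[onz(d,*q,.07) for q in [(277,200),(457,200),(365,140.5),(365,277.5)]]
print(((L+Rr)/2).round(4),((U+D)/2).round(4),np.linalg.norm(L-Rr),np.linalg.norm(U-D))
t=imaging.read_camera("top"); cv2.imwrite("pics/t11.png",cv2.resize(t["color"][180:285,115:350,::-1],None,fx=3.3,fy=3.3,interpolation=cv2.INTER_CUBIC))
E
python3 -m inch '{"translation":[[-1.2,1.5,-1],[-1.2,1.5,0],[-1.2,1.5,0],[-1.2,1.5,0],[0,0,0],[0,0,0],[0,0,0],[0,0,0],[0,0,0],[0,0,0],[0,0,0]],"turn":[[0,0,0],[0,0,-8],[0,0,-8.5],[0,0,-8.5],[0,0,-8.5],[0,0,-8.5],[0,0,-8.5],[0,0,-8.5],[0,0,-8.5],[0,0,-8.5],[0,0,-8.5]],"claw":[0.5,0.5,0.5,0.5,0.5,0.5,0.5,0.5,0.5,0.5,0.5]}' 60
```

```text
[ 0.5202 -0.1468  0.07  ] [ 0.5185 -0.1567  0.07  ] 0.1336979100958116 0.10689983987979566
time: 23.2
ee_pos: [0.5186, -0.2007, 0.1563]
tcp_rot: [0.087, 0.996, 0.0, -0.001]
force: [0.1, 0.4, 0.7]
finger_gap: 0.0438
```

View pics/t11.png

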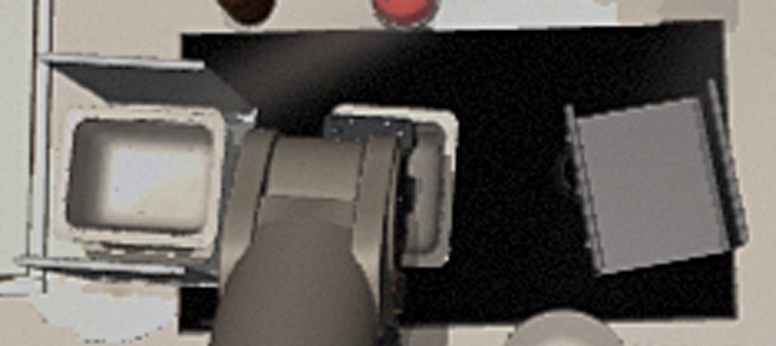

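```bash

python3 - <<'E'
from h import *
delta(.5148,-.2078,.046,85.1)
d=imaging.read_camera("wrist"); cv2.imwrite("pics/w12.png",d["color"][:,:,::-1])
E
```

```text
pos [ 0.5186 -0.2007  0.1563] jawyaw 80.01 tilt 0.14 F [0.1 0.4 0.7] gap 0.0438 t 23.2
 shift cm now [ 0.22 -0.77 11.03] turn [ 0.05 -0.14 -5.09]  shift in final axes [ 0.31 -0.74 11.03]
```

View pics/w12.png

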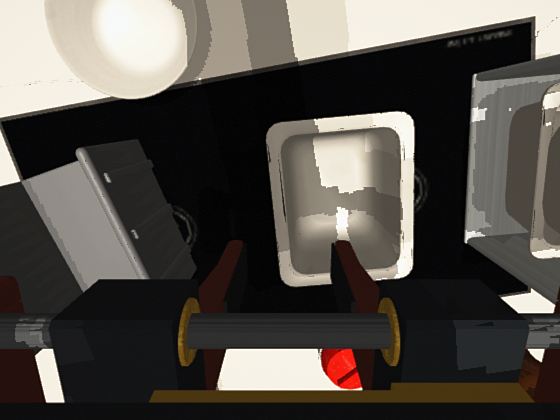

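The long side (left lip, columns 267-280) lies between the fingers, with 5° of turn left to make. Correct, descend and pinch.

```bash

python3 -m inch '{"translation":[[0.2,-0.8,1.5],[0,0,2],[0,0,2],[0,0,2],[0,0,1],[0,0,0]],"turn":[[0,0,-5.1],[0,0,0],[0,0,0],[0,0,0],[0,0,0],[0,0,0]],"claw":[0.5,0.5,0.5,0.5,0.5,0.5]}' 60
python3 - <<'E'
from h import *
delta(.5148,-.2078,.046,85.1)
E
```

```text
time: 23.85
ee_pos: [0.5147, -0.208, 0.0708]
tcp_rot: [0.046, 0.999, 0.001, -0.002]
force: [0.2, -0.6, 0.4]
finger_gap: 0.0438
pos [ 0.5147 -0.208   0.0708] jawyaw 84.68 tilt 0.22 F [ 0.2 -0.6  0.4] gap 0.0438 t 23.9
 shift cm now [-0.02  0.01  2.48] turn [ 0.07 -0.2  -0.42]  shift in final axes [-0.01  0.02  2.48]
```

```bash

python3 -m inch '{"translation":[[0,0,1],[0,0,1],[0,0,0.4],[0,0,0],[0,0,0],[0,0,0],[0,0,0],[0,0,0],[0,0,0]],"turn":[[0,0,-0.4],[0,0,0],[0,0,0],[0,0,0],[0,0,0],[0,0,0],[0,0,0],[0,0,0],[0,0,0]],"claw":[0.5,0.5,0.5,0.5,1,1,1,1,1]}' 60
python3 - <<'E'
from h import *
delta(.5148,-.2078,.046,85.1)
d=imaging.read_camera("wrist"); cv2.imwrite("pics/w13.png",d["color"][:,:,::-1])
E
python3 -m inch '{"translation":[[0,0,-0.7],[0,0,-1],[0,0,-1.5],[0,0,-1.5],[0,0,0]],"turn":[[0,0,0],[0,0,0],[0,0,0],[0,0,0],[0,0,0]],"claw":[1,1,1,1,1]}' 60
python3 - <<'E'
from h import *
c=np.array([.525,.034]);a=np.radians(85.1)
delta(.525-.049*np.cos(a),.034-.049*np.sin(a),.29,85.1)
d=imaging.read_camera("wrist"); a=cv2.imread("pics/w13.png")
cv2.imwrite("pics/w14.png",np.hstack([cv2.resize(a,(400,300)),cv2.resize(d["color"][:,:,::-1],(400,300))]))
E
```

```text
time: 24.75
ee_pos: [0.5163, -0.2082, 0.049]
tcp_rot: [0.042, 0.999, 0.0, 0.0]
force: [-0.0, 0.5, 3.5]
finger_gap: 0.0091
pos [ 0.5163 -0.2082  0.049 ] jawyaw 85.15 tilt 0.04 F [-0.   0.5  3.5] gap 0.0091 t 24.8
 shift cm now [0.15 0.02 0.3 ] turn [0.02 0.03 0.05]  shift in final axes [0.15 0.02 0.3 ]
time: 25.3
ee_pos: [0.5178, -0.2091, 0.0986]
tcp_rot: [0.042, 0.999, -0.001, 0.002]
force: [0.7, -0.0, -1.6]
finger_gap: 0.0094
pos [ 0.5178 -0.2091  0.0986] jawyaw 85.13 tilt 0.27 F [ 0.7 -0.  -1.6] gap 0.0094 t 25.3
 shift cm now [  1.26  19.35 -19.18] turn [-0.08  0.26  0.03]  shift in final axes [  1.36  19.38 -19.14]
```

View pics/w14.png

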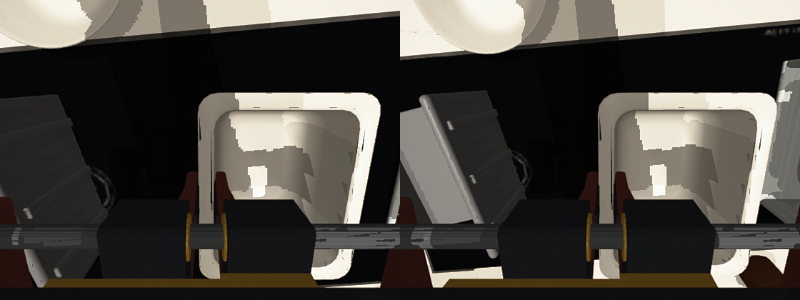

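Held by the long side, level. I carry it up and over the stand, then measure against the guards before lowering, since the slack is only 7 mm per end.

```bash

python3 -m inch '{"translation":[[0,0,-2],[0,0,-3],[0,0,-3],[0,0,-3],[0,0,-3],[0,0,-3],[0,0,-2],[0,0,-0.5],[0,0,0]],"turn":[[0,0,0],[0,0,0],[0,0,0],[0,0,0],[0,0,0],[0,0,0],[0,0,0],[0,0,0],[0,0,0]],"claw":[1,1,1,1,1,1,1,1,1]}' 60
python3 -m inch '{"translation":[[0.1,1.5,0],[0.1,2.1,0],[0.1,2.5,0],[0.2,2.5,0],[0.2,2.5,0],[0.1,2.5,0],[0.1,2.5,0],[0.1,2.0,0],[0,1.3,0],[0,0,0],[0,0,0]],"turn":[[0,0,0],[0,0,0],[0,0,0],[0,0,0],[0,0,0],[0,0,0],[0,0,0],[0,0,0],[0,0,0],[0,0,0],[0,0,0]],"claw":[1,1,1,1,1,1,1,1,1,1,1]}' 60
python3 - <<'E'
from h import *
a=np.radians(85.1)
delta(.525-.049*np.cos(a),.034-.049*np.sin(a),.194,85.1)
for n in("wrist","scene"):
    d=imaging.read_camera(n); cv2.imwrite(f"pics/{n}15.png",d["color"][:,:,::-1] if n=="wrist" else cv2.resize(d["color"][150:350,180:350,::-1],None,fx=3,fy=3,interpolation=cv2.INTER_CUBIC))
E
```

```text
time: 26.25
ee_pos: [0.5159, -0.2086, 0.2905]
tcp_rot: [0.042, 0.999, -0.0, 0.0]
force: [0.2, 0.4, -2.2]
finger_gap: 0.0092
time: 27.35
ee_pos: [0.5221, -0.0148, 0.29]
tcp_rot: [0.042, 0.999, -0.0, -0.001]
force: [0.5, -0.2, -2.6]
finger_gap: 0.0089
pos [ 0.5221 -0.0148  0.29  ] jawyaw 85.15 tilt 0.07 F [ 0.5 -0.2 -2.6] gap 0.0089 t 27.4
 shift cm now [ 0.12 -0.    9.6 ] turn [-0.03 -0.06  0.05]  shift in final axes [ 0.13 -0.01  9.6 ]
```

View pics/wrist15.png

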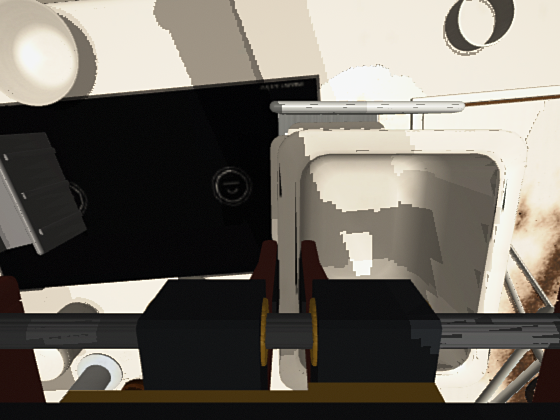

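View pics/scene15.png

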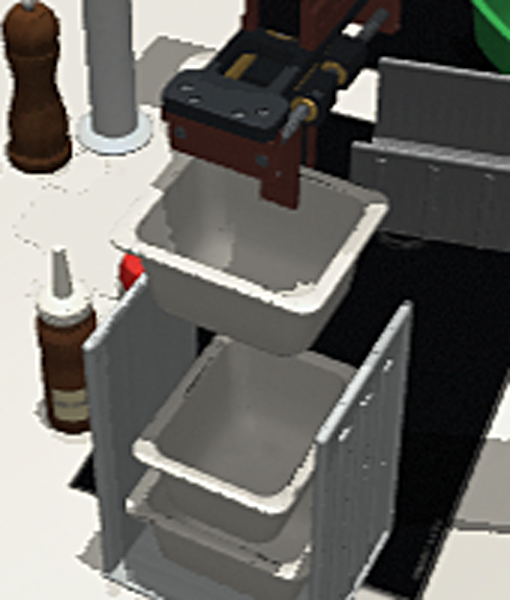

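```bash

python3 - <<'E'
from h import *
d=imaging.read_camera("wrist"); s=imaging.read_camera("scene")
z=r.get_obs()["ee_pos"][2]+.021
X=np.array([np.cos(np.radians(-4.9)),np.sin(np.radians(-4.9))])
for n,q,zz in [("guard inner L",(280,113),.224),("guard inner R",(463,110),.224),("guard outer L",(275,101),.224),("pan near end",(380,128.5),z),("pan near L",(290,130),z),("pan near R",(510,128.5),z)]:
    p=onz(d,*q,zz);print(n,p.round(4),"along stand x",round(float(p[:2]@X),4))
j=3;h=lambda u,v:((u+.5)/j-.5+180,(v+.5)/j-.5+150)
for n,q,zz in [("sc far guard inner near-cam corner",(103,345),.224),("far guard inner back",(148,280),.224),("near guard inner front",(318,440),.224),("near guard back",(405,303),.224),("pan far lip left",(118,237),z),("pan near lip front",(305,318),z),("pan near lip",(388,210),z)]:
    p=onz(s,*h(*q),zz);print(n,p.round(4),round(float(p[:2]@X),4))
E
```

```text
guard inner L [ 0.4484 -0.0144  0.224 ] along stand x 0.448
guard inner R [0.4569 0.1049 0.224 ] along stand x 0.4462
guard outer L [ 0.4407 -0.0169  0.224 ] along stand x 0.4405
pan near end [0.459  0.0278 0.3114] along stand x 0.455
pan near L [ 0.4564 -0.0089  0.3114] along stand x 0.4555
pan near R [0.4636 0.0808 0.3114] along stand x 0.455
sc far guard inner near-cam corner [0.5998 0.0839 0.224 ] 0.5905
far guard inner back [0.5994 0.0233 0.224 ] 0.5952
near guard inner front [0.4552 0.1028 0.224 ] 0.4448
near guard back [ 0.4453 -0.0199  0.224 ] 0.4454
pan far lip left [0.5873 0.079  0.3114] 0.5784
pan near lip front [0.4674 0.0975 0.3114] 0.4573
pan near lip [ 0.4553 -0.0019  0.3114] 0.4538
```

The pan's near end is at 0.455 along the stand's x axis and the guard's inner face at 0.446. The pan is centred to about 1-2 mm. Lower to just above contact.

```bash

python3 -m inch '{"translation":[[0.1,0,1],[0,0,1.3],[0,0,1.3],[0,0,1],[0,0,0.6],[0,0,0]],"turn":[[0,0,0],[0,0,0],[0,0,0],[0,0,0],[0,0,0],[0,0,0]],"claw":[1,1,1,1,1,1]}' 60
python3 - <<'E'
from h import *
a=np.radians(85.1)
delta(.525-.049*np.cos(a),.034-.049*np.sin(a),.194,85.1)
for n in("wrist","scene"):
    d=imaging.read_camera(n); cv2.imwrite(f"pics/{n}16.png",d["color"][:,:,::-1] if n=="wrist" else cv2.resize(d["color"][150:350,180:350,::-1],None,fx=3,fy=3,interpolation=cv2.INTER_CUBIC))
E
```

```text
time: 28.15
ee_pos: [0.5209, -0.0143, 0.2375]
tcp_rot: [0.042, 0.999, 0.0, -0.001]
force: [0.1, -0.1, -0.6]
finger_gap: 0.0093
pos [ 0.5209 -0.0143  0.2375] jawyaw 85.16 tilt 0.11 F [ 0.1 -0.1 -0.6] gap 0.0093 t 28.1
 shift cm now [-0.01 -0.06  4.35] turn [ 0.01 -0.11  0.06]  shift in final axes [ 0.   -0.06  4.35]
```

View pics/wrist16.png

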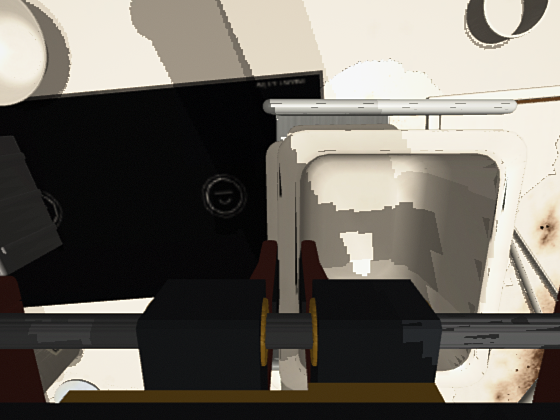

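View pics/scene16.png

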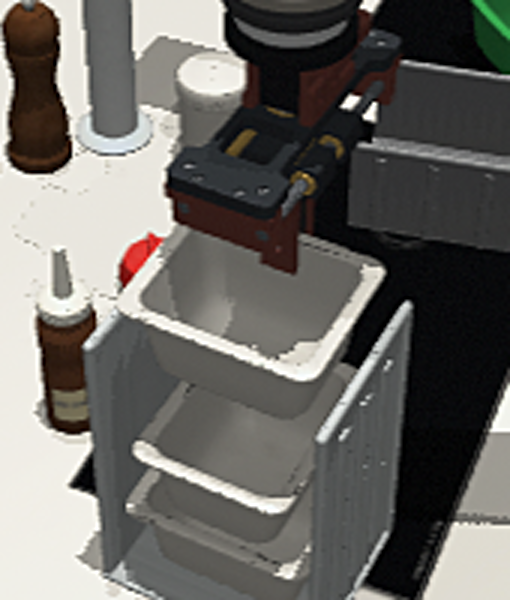

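```bash

python3 -m inch '{"translation":[[0,0,0],[0,0,0]],"turn":[[0,0,0],[0,0,0]],"claw":[1,1]}' 60
python3 - <<'E'
from h import *
d=imaging.read_camera("wrist"); z=r.get_obs()["ee_pos"][2]+.021
X=np.array([np.cos(np.radians(-4.9)),np.sin(np.radians(-4.9))])
for n,q,zz in [("guard inner L",(280,114),.224),("guard inner R",(510,110),.224),("pan near end",(400,129),z)]:
    p=onz(d,*q,zz);print(n,p.round(4),"along stand x",round(float(p[:2]@X),4))
E
```

```text
time: 28.45
ee_pos: [0.5218, -0.0142, 0.2392]
tcp_rot: [0.042, 0.999, -0.0, 0.001]
force: [-0.1, 0.2, -1.4]
finger_gap: 0.0089
guard inner L [ 0.449  -0.0119  0.224 ] along stand x 0.4484
guard inner R [0.4569 0.1045 0.224 ] along stand x 0.4463
pan near end [0.4593 0.0374 0.2601] along stand x 0.4544
```

The near gap measures 7 mm, as it should when centred. I go on down.

```bash

python3 -m inch '{"translation":[[0,0,0.6],[0,0,0.8],[0,0,0.8],[0,0,0.5],[0,0,0.3],[0,0,0]],"turn":[[0,0,0],[0,0,0],[0,0,0],[0,0,0],[0,0,0],[0,0,0]],"claw":[1,1,1,1,1,1]}' 60
python3 -m inch '{"translation":[[0,0,0.3],[0,0,0.2],[0,0,0.1],[0,0,0]],"turn":[[0,0,0],[0,0,0],[0,0,0],[0,0,0]],"claw":[1,1,1,1]}' 60
python3 - <<'E'
from h import *
d=imaging.read_camera("scene"); cv2.imwrite(f"pics/sc17.png",cv2.resize(d["color"][150:350,180:350,::-1],None,fx=3,fy=3,interpolation=cv2.INTER_CUBIC))
E
```

```text
time: 29.1
ee_pos: [0.5212, -0.0142, 0.2081]
tcp_rot: [0.042, 0.999, 0.0, -0.0]
force: [0.9, -1.3, -2.2]
finger_gap: 0.0092
time: 29.5
ee_pos: [0.5214, -0.0143, 0.2026]
tcp_rot: [0.042, 0.999, -0.0, -0.0]
force: [-0.3, 1.0, -2.6]
finger_gap: 0.0091
```

View pics/sc17.png

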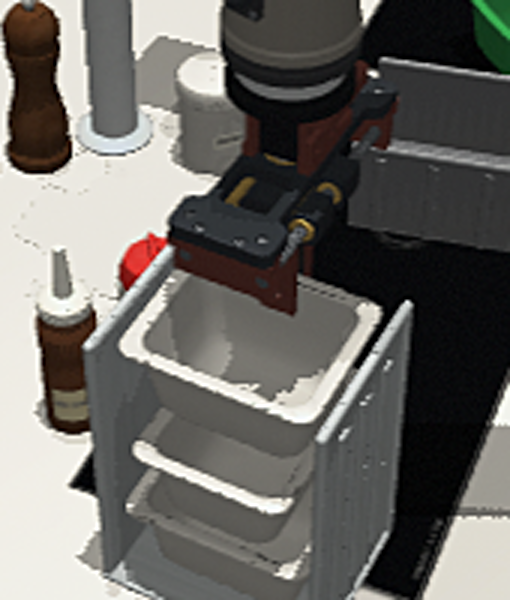

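The top pan is between the guards with small gaps at both ends and no side force. The last steps are small.

```bash

python3 -m inch '{"translation":[[0,0,0.2],[0,0,0.1],[0,0,0.1],[0,0,0]],"turn":[[0,0,0],[0,0,0],[0,0,0],[0,0,0]],"claw":[1,1,1,1]}' 60
python3 -m inch '{"translation":[[0,0,0.1],[0,0,0.1],[0,0,0]],"turn":[[0,0,0],[0,0,0],[0,0,0]],"claw":[1,1,1]}' 60
```

```text
time: 29.95
ee_pos: [0.5214, -0.0143, 0.1985]
tcp_rot: [0.042, 0.999, 0.0, -0.0]
force: [0.0, 0.3, -1.6]
finger_gap: 0.0093
time: 30.25
ee_pos: [0.5214, -0.0143, 0.1965]
tcp_rot: [0.042, 0.999, 0.0, -0.0]
force: [-0.6, 0.5, -1.1]
finger_gap: 0.0093
```

```bash

python3 -m inch '{"translation":[[0,0,0.1],[0,0,0.1],[0,0,0]],"turn":[[0,0,0],[0,0,0],[0,0,0]],"claw":[1,1,1]}' 60
python3 -m inch '{"translation":[[0,0,0.1],[0,0,0]],"turn":[[0,0,0],[0,0,0]],"claw":[1,1]}' 60
```

```text
time: 30.55
ee_pos: [0.5216, -0.0146, 0.1948]
tcp_rot: [0.043, 0.999, -0.0, 0.0]
force: [0.0, -2.2, 0.9]
finger_gap: 0.0089
time: 30.75
ee_pos: [0.5219, -0.0147, 0.1943]
tcp_rot: [0.043, 0.999, -0.0, 0.0]
force: [-1.6, -2.4, 6.9]
finger_gap: 0.0092
```

Seated: force is +6.9 N at z 0.194, as predicted. Ease open and look.

```bash

python3 -m inch '{"translation":[[0,0,0],[0,0,0],[0,0,0],[0,0,0],[0,0,0]],"turn":[[0,0,0],[0,0,0],[0,0,0],[0,0,0],[0,0,0]],"claw":[0.88,0.78,0.68,0.65,0.65]}' 20
python3 -m inch '{"translation":[[0,0,-1],[0,0,-2],[0,0,-3],[0,0,-3],[0,0,-2],[0,0,0]],"turn":[[0,0,0],[0,0,0],[0,0,0],[0,0,0],[0,0,0],[0,0,0]],"claw":[0.65,0.65,0.65,0.65,0.65,0.65]}'
python3 -m inch '{"translation":[[0,-2,0],[0,-3,0],[0,-3,0],[0,-3,0],[0,-3,0],[0,-3,0],[0,-3,0],[0,-3,0],[0,-2,0],[0,0,0]],"turn":[[0,0,0],[0,0,0],[0,0,0],[0,0,0],[0,0,0],[0,0,0],[0,0,0],[0,0,0],[0,0,0],[0,0,0]],"claw":[0.65,0.65,0.65,0.65,0.65,0.65,0.65,0.65,0.65,0.65]}'
python3 - <<'E'
from h import *
d=imaging.read_camera("scene"); cv2.imwrite(f"pics/sc18.png",cv2.resize(d["color"][180:380,180:350,::-1],None,fx=3,fy=3,interpolation=cv2.INTER_CUBIC))
d=imaging.read_camera("top"); cv2.imwrite(f"pics/t18.png",cv2.resize(d["color"][140:290,100:350,::-1],None,fx=3.2,fy=3.2,interpolation=cv2.INTER_CUBIC))
E
```

```text
time: 31.25
ee_pos: [0.5215, -0.0141, 0.1936]
tcp_rot: [0.042, 0.999, 0.0, 0.0]
force: [-0.7, 0.7, 0.2]
finger_gap: 0.0304
time: 31.85
ee_pos: [0.5232, -0.0137, 0.3072]
tcp_rot: [0.042, 0.999, -0.0, 0.003]
force: [0.1, -0.0, -1.0]
finger_gap: 0.0306
time: 32.85
ee_pos: [0.4989, -0.2666, 0.3024]
tcp_rot: [0.045, 0.999, 0.0, -0.001]
force: [-0.0, 0.4, 0.0]
finger_gap: 0.0306
```

View pics/sc18.png

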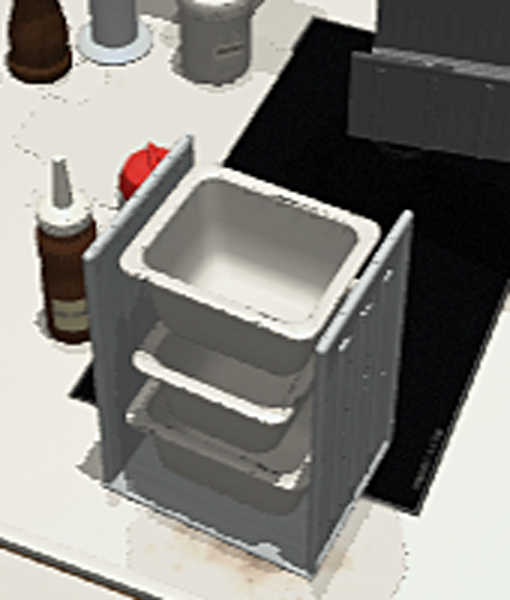

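View pics/t18.png

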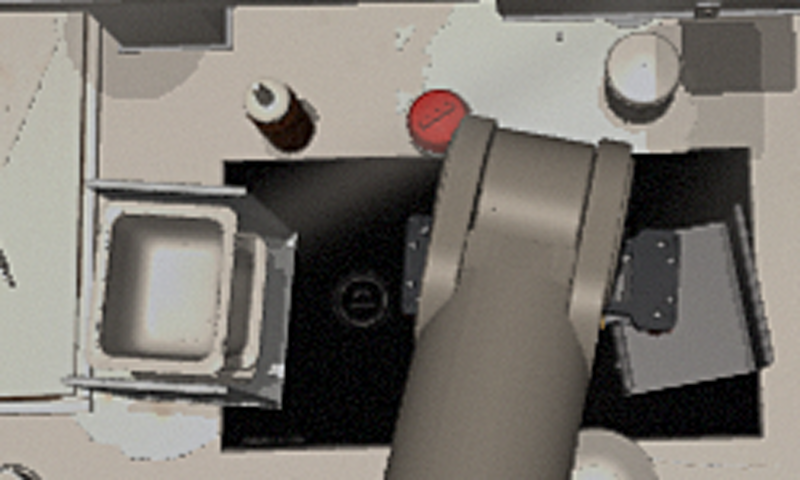

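The scene crop shows three alternating lip levels, all level and between the guards. The loose pan's lip corners (135,357) and (275,418) are where they were after its release. In the top view all bystanders are in place and the carrier is empty. A numeric check of the top pan follows.

```bash
python3 - <<'E'
from h import *
t=imaging.read_camera("top"); s=imaging.read_camera("scene")
k=3.2;f=lambda u,v:((u+.5)/k-.5+100,(v+.5)/k-.5+140)
j=3;h=lambda u,v:((u+.5)/j-.5+180,(v+.5)/j-.5+180)
c=np.array([.525,.034]);a=np.radians(-4.9);X=np.array([np.cos(a),np.sin(a)]);Y=np.array([-X[1],X[0]])
def P(n,p):print(n,p.round(4),"stand xy mm",np.round(1000*np.array([(p[:2]-c)@X,(p[:2]-c)@Y]),1))
for n,q in dict(left=(92,290),right=(239,290),far=(170,199)).items():P("carrier pan top "+n,onz(t,*f(*q),.215))
P("loose right",onz(t,*f(266,300),.145))
def T(n,x,y):
    p=tri([ray(t,*x),ray(s,*y)]);P("tri "+n,p)
T("top pan far -y corner",f(235,205),h(208,170))
T("top pan far +y corner",f(100,203),h(124,260))
for n,p in dict(squeeze=(187,176),timer=(237,178),shaker=(301,162)).items():
    print(n)
g0=cv2.imread("pics/top0.png").astype(int)[145:192,170:225];g1=t["color"][145:192,170:225,::-1].astype(int);print("squeeze diff",np.abs(g0-g1).mean())
g0=cv2.imread("pics/top0.png").astype(int)[145:180,285:318];g1=t["color"][145:180,285:318,::-1].astype(int);print("shaker diff",np.abs(g0-g1).mean())
print(r.get_obs()["force"].round(1))
E
```

```text
carrier pan top left [0.5233 0.0867 0.215 ] stand xy mm [-6.2 52.3]
carrier pan top right [ 0.5203 -0.0275  0.215 ] stand xy mm [  0.6 -61.6]
carrier pan top far [0.5935 0.0273 0.215 ] stand xy mm [68.8 -0.8]
loose right [ 0.5204 -0.0354  0.145 ] stand xy mm [  1.4 -69.5]
tri top pan far -y corner [ 0.5843 -0.0234  0.2079] stand xy mm [ 64.  -52.1]
tri top pan far +y corner [0.5894 0.08   0.2207] stand xy mm [60.2 51.4]
squeeze
timer
shaker
squeeze diff 7.158220502901354
shaker diff 6.679076479076479
[ 0.1  0.6 -0. ]
```

The triangulated corner heights (0.208 and 0.221) disagree, probably because rounded corners are hard to pick. So I check level by projecting the ideal lip edge points into the scene view.

```bash
python3 - <<'E'
from h import *
s=imaging.read_camera("scene"); I=s["color"][180:380,180:350,::-1]
I=cv2.resize(I,None,fx=3,fy=3,interpolation=cv2.INTER_CUBIC)
c=np.array([.525,.034]);a=np.radians(-4.9);X=np.array([np.cos(a),np.sin(a)]);Y=np.array([-X[1],X[0]])
def pt(x,y,z):
    p=c+x*X+y*Y;u,v=proj(s,[p[0],p[1],z]);return (int((u-180+.5)*3),int((v-180+.5)*3))
for (ox,oy,z,hx,hy,col) in [(.001,-.003,.215,.066,.054,(0,0,255)),(.001,-.003,.145,.054,.066,(255,0,0)),(0,.002,.075,.066,.054,(0,160,0))]:
    for q in [(-.6,1),(0,1),(.6,1),(1,-.6),(1,0),(1,.6),(-1,-.6),(-1,.0),(-1,.6),(-.6,-1),(0,-1),(.6,-1)]:
        cv2.circle(I,pt(ox+q[0]*hx,oy+q[1]*hy,z),3,col,-1)
cv2.imwrite("pics/chk.png",I)
E
```

```text
(no output)
```

View pics/chk.png

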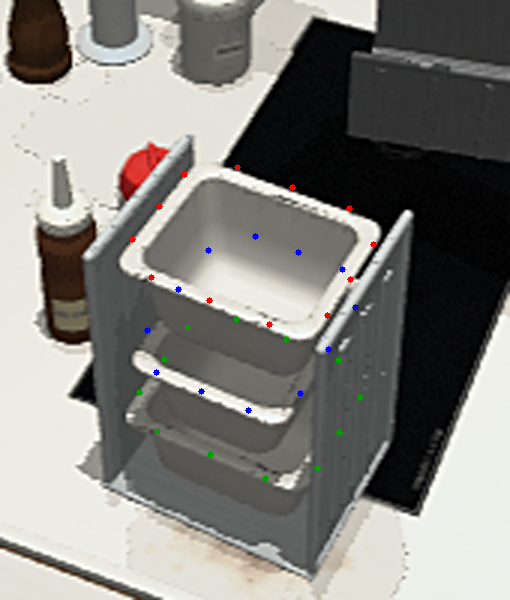

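The projected level-lip points (red and blue) follow the seen lips evenly all round. There is only a uniform offset of about 3-4 mm towards +y, and no tilt. I hand in.

```bash
python3 - <<'E'
from plant import r
print(r.sign_off(), r.get_obs()["time"])
E
```

```text
the job is handed in; nothing more can be done
the job is handed in; nothing more can be done
```

The two pans are stacked on the bottom pan in the drying stand, and I handed the job in at about 33 s of the 72 s allowed. No verdict was reported.

**What I did**
- **Loose pan:** I pinched it by a short end, set it crosswise on the bottom pan and let go.
- **Carrier pan:** I lifted it straight out by a short end and parked it on the hob. I then took it again by a long side and lowered it between the guards onto the loose pan. Contact came at the predicted height.

**Last checks**
- **Position:** Both stacked pans look level and are within about 5 mm of the stand's centre. The top pan is square between the guards, and the loose pan stayed put while the top pan went on.
- **Other objects:** The squeeze bottle, shaker and timer look unmoved, the carrier is empty, and the arm is clear with no force on it.

**Checks that disagreed**
- **Corner heights:** Two triangulated corners of the top pan's lip came out at 0.208 and 0.221 m instead of 0.215. I put this down to picking points on rounded corners. Projecting a level lip into the scene view fitted evenly all round, which shows no tilt.
- **Camera offset:** The same projection showed a uniform 3–4 mm shift against the top-camera measurement, near the cameras' stated accuracy (about 2 mm) and inside the tolerances.

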